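# Discharge the spinning rig and re-fuse its supply

### The job

First discharge the collector board: pick up the yellow wand, draw its sprung tip slowly and lightly along the whole copper strip, staying in touch with it and following its bends, from the red-marked end to the green-marked end, and lay the wand back on its wooden rest. Then slide the black cover of the spares box aside along its rails, without taking it off, look which pockets hold fuses, put every fuse you find upright and flat into a cradle of the blue holder, one to a cradle, and slide the cover fully back over the pockets. Last of all push the holder's red-knobbed switch lever right over to its other side; leave the other things on the bench alone.

Things in the scene. Friction and masses are not known exactly. Their poses are not given: they have to be found in the camera images.
- wand: Discharge wand, 0.14 kg, lying level on its rest: yellow square handle 110 (x) x 22 (y) x 22 (z) mm, and a copper rod (12 mm thick) from its +x end that bends straight down at x = 100 mm. Origin: centre of the handle's underside, x towards the rod, z up. Pinch the handle firmly at its middle across its width (closing along y).
- wand_tip (a point): Lowest point of the wand's rounded brass tip (12 mm ball) at the foot of the rod, at (100, 0, -60) mm in the wand's frame when free. The tip is sprung: it gives straight up by up to 12 mm, needing about 0.7 N to start and 0.35 N more per mm; press it in by 3 to 6 mm while drawing it along.
- rest: Fixed wooden rest of the wand: two forks at x = -40 and 40 mm (14 mm along x, 46 along y) on a plate 110 x 70 x 8 mm, clear between them. Origin: centre of the plate's underside, z up. The handle lies along x in the forks, rod beyond the +x end, the wand's origin at (0, 0, 64) mm; lips up to z = 76 mm leave 32 mm in y for the handle.
- board: Collector board, fixed: white slab 100 (x) x 220 (y) x 45 (z) mm with a copper strip 18 mm wide, flush in its top, running in three straight parts strip0 - strip1 - strip2 - strip3. Origin at the centre of the underside.
- box: Fixed spares box, 196 (x) x 222 (y) mm. Origin: centre of the underside, z up. Four pockets at x = -66, -22, 22, 66, y = -52.5 mm, each 32 (x) x 84 (y) mm, floor at z = 4, mouth at z = 34 mm; the +y half is an empty bay where the cover goes when slid aside. Rails along y at x = -93 and 93 mm (10 mm wide, top z = 70 mm) carry the cover; 8 mm end stops stand on their ends.
- cover: Loose black cover plate, 200 (x) x 104 (y) x 6 mm, 0.35 kg, with a white grip bar on top, 60 (x) x 16 (y) mm, z = 6 to 30 mm; two guide ribs below, 4 mm play. Origin: centre of the plate's underside. On the rails (z = 70 mm in the box's frame) it slides along the box's y from -51 mm (pockets covered) to +51 mm (clear), end stops at both. Pinch the bar across its 16 mm (closing along y).
- holder: Blue fuse holder, fixed, base plate 8 mm thick. Origin at the underside, z up. It has three white-walled open cradles in a row along x and the switch beside them towards +y.
- switch (a joint): Main switch lever on the holder, in rad: 0 = leaning to the holder's -x side (off, 0.5 rad from upright), 1.0 = right over to its +x side (on). Turns about the holder's y axis, pivot at (0, 52, 30) mm in the holder's frame; stays where it is left, about 1 N at its end moves it; 80 mm from pivot to the centre of the red ball at its end.
- switch_tip (a point): Centre of the red ball (26 mm across) at the end of the switch lever.
- strip0 (a point): Point on the surface of the copper strip at the red-marked end, where the stroke begins (-25, -85, 45) mm in the board's frame.
- strip1 (a point): Point on the surface of the copper strip at the first bend (-25, -35, 45) mm in the board's frame.
- strip2 (a point): Point on the surface of the copper strip at the second bend (25, 15, 45) mm in the board's frame.
- strip3 (a point): Point on the surface of the copper strip at the green-marked end, where the stroke ends (25, 85, 45) mm in the board's frame.
- cradle1 (a point): Centre of the floor of a cradle, at (-50, -40, 8) mm in the holder's frame; axes as the holder's. The cradle is 36 (x) x 88 (y) mm inside, its walls 12 mm high above the floor; a fuse stands in it with its y along the holder's y, either way round, its origin at this point.
- cradle2 (a point): Centre of the floor of a cradle, at (0, -40, 8) mm in the holder's frame; axes as the holder's. The cradle is 36 (x) x 88 (y) mm inside, its walls 12 mm high above the floor; a fuse stands in it with its y along the holder's y, either way round, its origin at this point.
- cradle3 (a point): Centre of the floor of a cradle, at (50, -40, 8) mm in the holder's frame; axes as the holder's. The cradle is 36 (x) x 88 (y) mm inside, its walls 12 mm high above the floor; a fuse stands in it with its y along the holder's y, either way round, its origin at this point.
- fuse1: Spare fuse, one of up to four alike (None if absent), 0.09 kg: white body 26 (x) x 76 (y) x 30 (z) mm with brass ends; on top at the centre an orange grip tab 22 (x) x 14 (y) mm, z = 30 to 54 mm. Origin: centre of the underside, z up. Pinch the tab across its 14 mm (closing along y). A half turn about z makes no difference. At the start it stands in one of the box's pockets, under the cover.
- fuse2: Spare fuse, one of up to four alike (None if absent), 0.09 kg: white body 26 (x) x 76 (y) x 30 (z) mm with brass ends; on top at the centre an orange grip tab 22 (x) x 14 (y) mm, z = 30 to 54 mm. Origin: centre of the underside, z up. Pinch the tab across its 14 mm (closing along y). A half turn about z makes no difference. At the start it stands in one of the box's pockets, under the cover.
- fuse3: Spare fuse, one of up to four alike (None if absent), 0.09 kg: white body 26 (x) x 76 (y) x 30 (z) mm with brass ends; on top at the centre an orange grip tab 22 (x) x 14 (y) mm, z = 30 to 54 mm. Origin: centre of the underside, z up. Pinch the tab across its 14 mm (closing along y). A half turn about z makes no difference. At the start it stands in one of the box's pockets, under the cover.
- fuse4: Spare fuse, one of up to four alike (None if absent), 0.09 kg: white body 26 (x) x 76 (y) x 30 (z) mm with brass ends; on top at the centre an orange grip tab 22 (x) x 14 (y) mm, z = 30 to 54 mm. Origin: centre of the underside, z up. Pinch the tab across its 14 mm (closing along y). A half turn about z makes no difference. At the start it stands in one of the box's pockets, under the cover.
- solvent: Amber bottle, 60 mm across, 150 mm high; a loose bystander to be left alone. Origin: centre of the underside.
- driver: Screwdriver lying along its x; a loose bystander to be left alone. Origin: centre of the underside.
- beaker: Glass beaker, 70 mm across, 80 mm high; a loose bystander to be left alone. Origin: centre of the underside.
There are look-alikes about, which are no part of the job. Leave any pink look-alike of the cover alone.

How it is judged:
By the outcome, as a careful person would: the job done as asked, in the order asked, and still so for the second after the job is handed in, with the robot touching nothing.
Of fuse1, fuse2, fuse3, fuse4 only 2 to 3 are there at a start; the rules pass over those that are not, and their reading is None.
At some moment in a run one of fuse1, fuse2, fuse3, fuse4, cover may be knocked a few centimetres aside while the robot is not near it.
It also fails if it takes over 210 s, if anything falls off the work surface, if the arm or the gripper's body presses on something with over 40 N, if the wrist force passes 120 N, or if a joint passes its speed limit or range.

### The arm

A 6-joint arm with a two-finger parallel gripper is mounted at the origin on the work surface. World frame = base frame: x ahead of the robot, y to its left, z up, the work surface at z = 0. Lengths are in m, angles in rad, forces in N, time in s.
With the tool pointing down it reaches from about 0.375 to 0.9 m from the base axis. Payload 3.1 kg.
Tool frame: the origin (TCP) lies midway between the tips of the shut fingers; the grasp point (between the pads) lies manip.hold_point_z behind it (manip.hold_point_z is the distance from the TCP to the grasp point, in m); z points along the fingers, y is the direction in which the jaws open and shut (so a half turn about z gives the same grasp; the last joint's range is limited). The gripper opens to 85 mm and grips with 20 to 120 N. Pads are 22 mm wide; open, the fingers measure 114 mm over their backs; the gripper's body (76 mm by 85 mm) begins 54 mm behind the grasp point. The pads swing forward as they close: fully open they stand 13 mm farther back than shut.
Start: joints at [-1.379, 0.527, 1.433, -0, 1.181, -0.178], TCP at [0.226, -0.582, 0.231] pointing down, gripper open.
Joint ranges: [-3.08, 3.08], [-0.75, 2.2], [0.22, 2.44], [-1.43, 4.57], [0, 2.65], [-2.85, 2.85]. Speed limits (rad/s): [2.79, 2.79, 3.14, 3.14, 3.14, 3.14].

### API

Orientations are given as a unit quaternion [x, y, z, w].
In Python, from station import manip, snapshot, workorder, models gives the robot as it stands.
- The arm moves only by the tool jog_arm, never from a script. Its argument "commands" is a list of rows, each a list of 5 numbers: the opening in per cent of the stroke, from 0 (shut) to 100 (fully open), then the shift along the world's x, y, z in cm, then the turn about the world's z in rad. A call has 1 to 8 rows; each row shifts and turns the pose as measured when the row begins; what a row does not reach is not made up. A row lasts 1/12 s, in which the tool goes at most 41.7 mm and 7.16 degrees, less where a joint would pass 70% of its speed; a pose out of reach is approached as far as the arm can. A call with a gripper value outside its range is refused whole. The fingers move at their own pace and stop on an object; "squeeze" is the grip in N (left out, the last holds). Time passes only in rows, so rows that do not move let the fingers close. It gives the time, the measured TCP pose, the force and the opening at its end, in the units of the state.
- manip.sense(): the state, without advancing time (a new reading comes with each control period).
- snapshot(name): name is "side" or "top"; returns a dict with "image" (420x560x3 uint8, red, green, blue), "intrinsics" (3x3 intrinsics, pixels), "D" ([k1, k2, p1, p2, k3] as OpenCV has them; the pictures are not rectified), "extrinsics" (4x4, takes a point from camera to world coordinates). Camera axes: x right, y down, z forward; pixel columns grow to the right and rows downward; lengths in m; the calibration is good to about 2 mm. A picture is of the moment at which its call begins. There is no depth.
- workorder.sign_off(): hands the job in, once; it reports no verdict.
Trained networks look in a picture, given as the dict that the camera call returned (one of the last four; its "shot" number tells which), for a name from the list of things; names that differ only in an ending like _2 or _b are one class to them, and where a whole thing is asked for, a point or a joint stands for the part that bears it (a point fixed in the world has none). Each returns a list of dicts, best first, with "score" (0 to 1); they miss things now and then, are a little off and sometimes report something else, mostly with a low value. They report only what shows in the picture. A call takes as long as a camera call. They do not tell look-alikes from the thing itself.
- models.find_in(picture, name): "centre" ([x, y, z] in m, in world coordinates, good to about 4 mm: the middle of the surface that is visible of it).
- models.pinpoint(picture, name): "centre" ([x, y, z] in m, in world coordinates, good to about 4 mm: a listed point, or the origin of a listed thing).
The state is a dict: "t": time; "q": joint angles; "qd": joint speeds; "tau": joint torques, N m; "tcp_pos": TCP position; "tool_rot": TCP orientation; "force": force on the tool from outside, world axes, zero at the start; "ft_torque": the same for the moment, N m; "finger_gap": opening from 0.0 (shut) to 1.0 (fully open).
Only numpy, scipy, OpenCV 4.12 (cv2) and the standard library are available. Lean on these libraries where they do the work, as an engineer would, in place of code of your own. Each camera call takes 0.05 s, during which the arm holds its last target. There are 200 camera calls.

## Working session

There is one attempt and no reset: what is moved stays moved. The work goes in short steps, Python scripts to look and compute and a tool call to move; the robot and the scene stay as the last step left them, time stands still between calls to the robot, and variables do not carry over. Pictures are saved under pics/ and viewed, about 12 in all and at most 16, crops included, and the job is handed in when it is done.

Besides the shell and the picture viewer there is one more tool, called by a JSON object that holds its "method" and its "body". jog_arm: Moves the arm, as the interface text tells. Its arguments: {"type":"object","properties":{"commands":{"type":"array","items":{"type":"array","items":{"type":"number"}}},"squeeze":{"type":"number"}},"required":["commands"]}

```bash
ls; mkdir -p pics
python3 - <<'E'
from station import manip, snapshot, models
import cv2
print(manip.sense(), manip.hold_point_z)
for n in ("side","top"):
    p=snapshot(n); cv2.imwrite(f"pics/a_{n}.png",p["image"][:,:,::-1])
    print(n,p["intrinsics"].tolist(),p["D"],p["extrinsics"].round(4).tolist())
    for o in ["wand","wand_tip","rest","board","box","cover","holder","switch_tip","strip0","strip1","strip2","strip3","cradle1","cradle2","cradle3","solvent","driver","beaker"]:
        print(n,o,[(round(d["score"],2),[round(float(v),4) for v in d["centre"]]) for d in models.pinpoint(p,o)][:4])
E
```

```text
pics
{'t': 0.0, 'q': array([-1.37851847e+00,  5.28452206e-01,  1.43390094e+00,  4.52821754e-05,
        1.18137820e+00, -1.78472906e-01]), 'qd': array([ 2.55306805e-04, -3.98003812e-04, -6.59621605e-05,  1.89704245e-04,
        5.03977575e-04,  9.22059316e-05]), 'tau': array([ 3.28299666e-05, -4.42343009e+01, -1.78025687e+01, -2.36768318e-05,
        8.56399827e-03,  7.78838199e-06]), 'tcp_pos': array([ 0.22636493, -0.58180892,  0.23034262]), 'tool_rot': array([ 9.82868158e-01,  1.84306920e-01,  1.35551730e-05, -1.06946526e-03]), 'force': array([ 0.58677991,  0.36884296, -0.16757718]), 'ft_torque': array([0.03795885, 0.01341881, 0.03373293]), 'finger_gap': 1.0022730365151145} 0.0187
side [[409.7630731251599, 0.0, 274.03430490963143], [0.0, 409.7630731251599, 209.33196007982622], [0.0, 0.0, 1.0]] [-0.03825115  0.          0.          0.          0.        ] [[-0.8208, -0.3519, 0.45, 0.0184], [-0.5708, 0.5363, -0.6218, 0.6769], [-0.0225, -0.7672, -0.641, 0.8273], [0.0, 0.0, 0.0, 1.0]]
side wand [(0.78, [0.4516, 0.0128, 0.0608])]
side wand_tip []
side rest [(0.61, [0.4519, 0.0134, 0.003
[... 2959 characters left out ...]
-0.0336, 0.0484]), (0.61, [0.6603, 0.0119, 0.0483])]
top cradle1 [(0.91, [0.4815, 0.2544, 0.0104]), (0.87, [0.5862, 0.238, 0.0082]), (0.65, [0.529, 0.2511, 0.0076]), (0.26, [0.7581, 0.1744, 0.0011])]
top cradle2 [(0.91, [0.4815, 0.2544, 0.0104]), (0.87, [0.5862, 0.238, 0.0082]), (0.65, [0.529, 0.2511, 0.0076]), (0.26, [0.7581, 0.1744, 0.0011])]
top cradle3 [(0.91, [0.4815, 0.2544, 0.0104]), (0.87, [0.5862, 0.238, 0.0082]), (0.65, [0.529, 0.2511, 0.0076]), (0.26, [0.7581, 0.1744, 0.0011])]
top solvent [(0.67, [0.757, 0.1704, 0.0039])]
top driver [(0.66, [0.7819, 0.0462, 0.0018]), (0.41, [0.534, 0.2891, -0.0053])]
top beaker [(0.76, [0.7379, -0.1662, 0.0007]), (0.16, [0.5271, 0.2511, 0.0088])]
```

View pics/a_top.png

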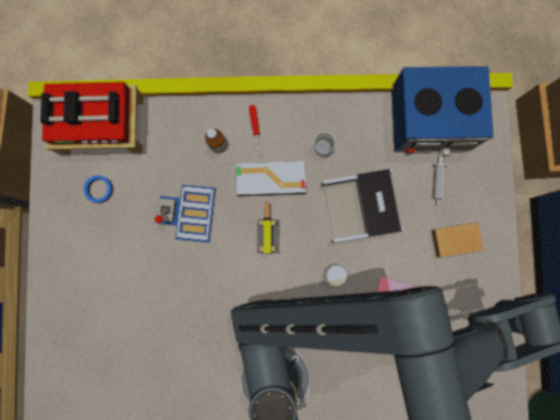

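View pics/a_side.png

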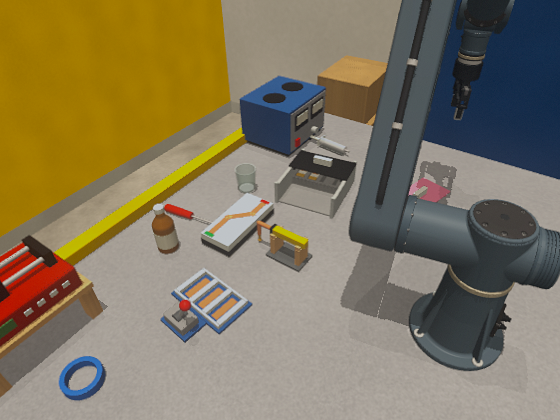

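The top view shows the wand at (268,235), the board at (271,178) with its red end at (304,184), the black cover at (380,203), the holder at (195,213) and the red knob at (158,218). The pink look-alike is partly hidden at (395,286), and I'll leave it alone. Next I'll measure poses and yaws.

```bash
cat > h.py <<'E'
import numpy as np, cv2
from station import manip, snapshot, models
def ray(p,uv):
    K=np.array(p["intrinsics"]);D=np.array(p["D"]);E=np.array(p["extrinsics"])
    n=cv2.undistortPoints(np.array(uv,float).reshape(-1,1,2),K,D).reshape(-1,2)
    d=np.c_[n,np.ones(len(n))]@E[:3,:3].T
    return E[:3,3],d
def onz(p,uv,z):
    o,d=ray(p,uv); return o+d*((z-o[2])/d[:,2])[:,None]
def tri(p1,u1,p2,u2):
    o1,d1=ray(p1,u1);o2,d2=ray(p2,u2);a=np.c_[d1[0],-d2[0]]
    s=np.linalg.lstsq(a,o2-o1,rcond=None)[0]; x=o1+d1[0]*s[0];y=o2+d2[0]*s[1]
    return (x+y)/2,np.linalg.norm(x-y)
def proj(p,X):
    E=np.linalg.inv(p["extrinsics"]);r=cv2.Rodrigues(E[:3,:3])[0]
    return cv2.projectPoints(np.array(X,float).reshape(-1,1,3),r,E[:3,3],np.array(p["intrinsics"]),np.array(p["D"]))[0].reshape(-1,2)
def mask(p,lo,hi,roi):
    u0,v0,u1,v1=roi;h=cv2.cvtColor(p["image"],cv2.COLOR_RGB2HSV);m=cv2.inRange(h,lo,hi)
    k=np.zeros_like(m);k[v0:v1,u0:u1]=m[v0:v1,u0:u1]
    n,l,s,c=cv2.connectedComponentsWithStats(k)
    if n<2: return None,None,0
    i=1+s[1:,4].argmax();ys,xs=np.nonzero(l==i);return np.c_[xs,ys],c[i],s[i,4]
E
python3 - <<'E'
from h import *
t=snapshot("top");s=snapshot("side")
np.save("t.npy",t,allow_pickle=True);np.save("s.npy",s,allow_pickle=True)
def cen(name,lo,hi,rt,rs):
    a=mask(t,lo,hi,rt);b=mask(s,lo,hi,rs)
    if a[2] and b[2]: print(name,a[1].round(1),a[2],b[1].round(1),b[2],*[np.round(x,4) for x in tri(t,a[1],s,b[1])])
    return a,b
a,b=cen("wand",(24,150,120),(34,255,255),(240,200,300,270),(250,210,330,270))
r=cv2.minAreaRect(onz(t,a[0],.086)[:,:2].astype(np.float32));print(r)
cen("knob",(0,170,90),(6,255,255),(140,200,175,235),(165,290,205,325))
a,b=cen("copper",(8,90,120),(22,255,255),(230,160,310,200),(200,190,280,250))
a,b=cen("reds",(0,150,90),(6,255,255),(295,175,315,195),(255,190,285,220))
a,b=cen("green",(45,90,60),(80,255,255),(230,160,250,180),(195,220,225,245))
big=cv2.resize(t["image"][145:255,150:410],None,fx=3,fy=3,interpolation=cv2.INTER_CUBIC);cv2.imwrite("pics/b.png",big[:,:,::-1])
E
```

```text
wand [266.9 236.1] 230 [289.9 234.7] 227 [0.4457 0.0148 0.081 ] 0.0038
((0.44434043765068054, 0.015102203004062176), (0.021487951278686523, 0.09803341329097748), 89.05244445800781)
knob [158.2 218.4] 31 [184.4 304.9] 90 [0.5048 0.3454 0.1002] 0.0037
copper [261.8 172.8] 176 [236.2 216.9] 264 [0.638  0.0227 0.0585] 0.0179
reds [302.4 184.4] 8 [264.3 201.3] 18 [ 0.6111 -0.0984  0.0448] 0.0069
green [238.5 170.5] 28 [208.8 233.7] 26 [0.6586 0.1038 0.0439] 0.004
```

View pics/b.png

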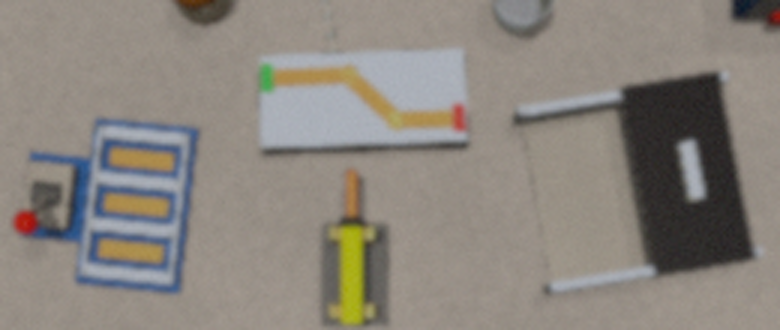

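The 3x crop (offset 150,145) shows the board, the red/green ends, the wand in its forks, the cover over the right-hand half of the box, the cover's white bar at (691,170) and the holder cradles at (141,158), (136,205), (131,250).

Run:
```python
from h import *
t=np.load("t.npy",allow_pickle=True).item();s=np.load("s.npy",allow_pickle=True).item()
U=lambda L:np.array(L,float)/3+[150,145]-[1/3,1/3]
def R(n,L,z):
    w=onz(t,U(L),z);print(n,w[:,:2].round(4).tolist(),"mean",w.mean(0).round(4))
    return w
def yaw(w): return np.degrees(np.arctan2(*(w[1]-w[0])[:2][::-1]))
w=R("board",[(261,58),(462,49),(467,145),(264,152)],.045); print(yaw(w[[1,0]])-90,yaw(w[[2,3]])-90)
w=R("strip",[(461,118),(398,120),(349,76),(269,77)],.045);print(yaw(w[[0,1]])-90,yaw(w[[2,3]])-90)
w=R("hold",[(97,120),(197,128),(178,291),(78,284)],.008);print(yaw(w[[1,0]])-90,yaw(w[[2,3]])-90,yaw(w[[3,0]]),yaw(w[[2,1]]))
w=R("crad",[(131,250),(136,205),(141,158)],.008);print(yaw(w[[0,2]]))
w=R("cover",[(622,92),(720,73),(755,257),(651,272)],.076);print(yaw(w[[1,0]])-90,yaw(w[[2,3]])-90,yaw(w[[3,0]]),yaw(w[[2,1]]))
w=R("bar",[(677,141),(695,138),(706,198),(687,201)],.1);print(yaw(w[[3,0]]),yaw(w[[2,1]]))
w=R("rail",[(517,118),(725,76),(758,251),(549,290)],.07);print(yaw(w[[1,0]])-90,yaw(w[[2,3]])-90)
def fit(lo,hi,roi,z):
    p,c,a=mask(t,lo,hi,roi);r=cv2.minAreaRect(onz(t,p,z)[:,:2].astype(np.float32));print(c,a,r)
fit((0,0,150),(180,60,255),(370,188,392,218),.1)
fit((0,0,0),(180,255,70),(350,165,405,240),.076)
fit((0,0,150),(180,60,255),(230,155,312,200),.045)
a=mask(t,(0,0,150),(180,60,255),(370,188,392,218))[1];
im=s["image"][140:270,190:370];cv2.imwrite("pics/c.png",cv2.resize(im,None,fx=4,fy=4,interpolation=cv2.INTER_CUBIC)[:,:,::-1])
```

```text
board [[0.6779, 0.1081], [0.6835, -0.1061], [0.5803, -0.1089], [0.5769, 0.1059]] mean [ 6.297e-01 -3.000e-04  4.500e-02]
1.5024991050571685 0.8914078071792062
strip [[0.6093, -0.1033], [0.6084, -0.0365], [0.6567, 0.0147], [0.6572, 0.0998]] mean [ 0.6329 -0.0063  0.045 ]
0.746015744304728 -0.38716288076774674
hold [[0.6205, 0.2904], [0.6096, 0.1817], [0.4333, 0.2031], [0.4428, 0.3106]] mean [0.5266 0.2464 0.008 ]
-5.735713602466035 -5.04925297047734 -6.487541177565028 -6.910262830431222
crad [[0.4784, 0.2535], [0.5269, 0.248], [0.5779, 0.2426]] mean [0.5277 0.248  0.008 ]
-6.266169593736544
cover [[0.6287, -0.2703], [0.6469, -0.3735], [0.454, -0.4017], [0.4407, -0.2937]] mean [ 0.5426 -0.3348  0.076 ]
10.008456997412011 7.023242404340678 7.109745543815404 8.340530149656773
bar [[0.5729, -0.3211], [0.5756, -0.3397], [0.5138, -0.3484], [0.5111, -0.3289]] mean [ 0.5433 -0.3345  0.1   ]
7.2395791419372735 8.096888878505949
rail [[0.6043, -0.1606], [0.6447, -0.3799], [0.4605, -0.4066], [0.4245, -0.1887]] mean [ 0.5335 -0.284   0.07  ]
10.441856107696964 9.380502423084693
[380.15068493 201.02739726] 73 ((0.5436837673187256, -0.33493104577064514), (0.05603476241230965, 0.012100424617528915), 9.071185111999512)
[377.57728707 202.670347  ] 1902 ((0.5418952703475952, -0.3310214877128601), (0.19483128190040588, 0.10725335031747818), 8.495099067687988)
[270.39562548 174.2904835 ] 2606 ((0.6341594457626343, 0.0009990334510803223), (0.2591518759727478, 0.1418841928243637), 88.89586639404297)
```

View pics/c.png

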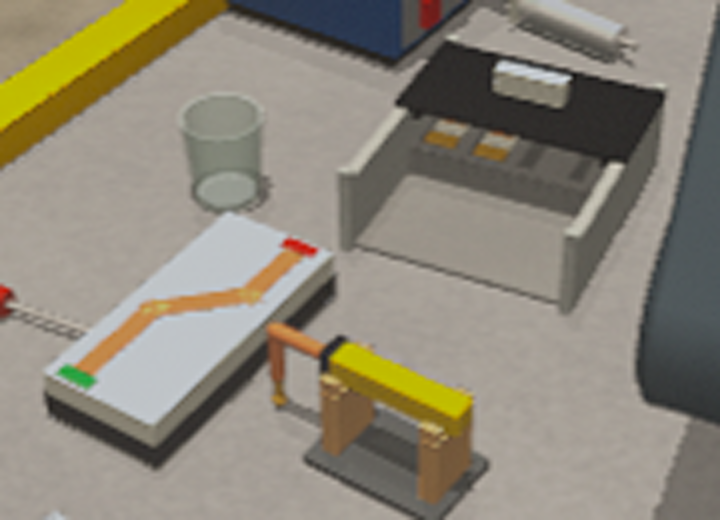

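The crop confirms the wand (rod bend at (275,328), tip at (280,402)), the strip from red to green, and at least two fuses under the cover. Next I'll fit the strip pose and the wand's x position.

Run:
```python
from h import *
from scipy.optimize import minimize
t=np.load("t.npy",allow_pickle=True).item();s=np.load("s.npy",allow_pickle=True).item()
def fit(P,z,views,x0,ksz=3):
    def cost(v,show=False):
        c,sn=np.cos(v[2]),np.sin(v[2]);X=np.c_[P@np.array([[c,sn],[-sn,c]])+v[:2],np.full(len(P),z)]
        f=0
        for p,m in views:
            k=np.zeros_like(m);cv2.fillPoly(k,[np.round(proj(p,X)*16).astype(np.int32)],255,cv2.LINE_AA,4)
            k=k.astype(float);mm=m.astype(float);f-=np.minimum(k,mm).sum()/np.maximum(k,mm).sum()
        return f
    r=minimize(cost,x0,method="Nelder-Mead",options=dict(initial_simplex=[x0,x0+np.array([.008,0,0]),x0+np.array([0,.008,0]),x0+np.array([0,0,.05])]))
    return r.x.round(4),round(r.fun,3)
def M(p,lo,hi,roi):
    q,_,_=mask(p,lo,hi,roi);m=np.zeros(p["image"].shape[:2],np.uint8);m[q[:,1],q[:,0]]=255;return m
c=[(-25,-98),(-25,-35),(25,15),(25,98)]
w=9;k=w*np.tan(np.radians(22.5))
strip=np.array([(-34,-95),(-34,-35+k),(16,15+k),(16,95),(34,95),(34,15-k),(-16,-35-k),(-16,-95)])/1e3
m1=M(t,(8,70,110),(26,255,255),(230,160,310,200));m2=M(s,(8,70,110),(26,255,255),(200,190,275,243))
m1b=m1;print((m1>0).sum(),(m2>0).sum())
x0=np.array([.635,.002,.015])
for V in ([(t,m1)],[(s,m2)],[(t,m1),(s,m2)]): print("strip",fit(strip,.045,V,x0))
h=np.array([(-.055,-.011),(.055,-.011),(.055,.011),(-.055,.011)])
print("bend top end",onz(t,[(266.5,201.7)],.081)," side tip", tri(t,[(266.5,203.3)],s,[(258.7,222.5)]))
# project expected wand points for checks
for v in [(.452,.0125,-.016)]:
    for q in [(.106,0,.081),(.1,0,.004),(-.055,.011,.086),(-.055,-.011,.086),(.055,0,.086)]:
        X=[v[0]+q[0],v[1]+q[1]+v[2]*q[0],q[2]];print(q,proj(t,X).round(1),proj(s,X).round(1))
```

```text
327 284
strip (array([ 6.339e-01, -5.000e-04,  1.840e-02]), np.float64(-0.766))
strip (array([0.6367, 0.0043, 0.0081]), np.float64(-0.79))
strip (array([0.6357, 0.0015, 0.0376]), np.float64(-1.457))
bend top end [[0.55054478 0.01356842 0.081     ]]  side tip (array([0.54827054, 0.01508095, 0.073808  ]), np.float64(0.004419759750002484))
(0.106, 0, 0.081) [[267.4 199.3]] [[257.5 218.5]]
(0.1, 0, 0.004) [[268.1 204. ]] [[260.4 239.4]]
(-0.055, 0.011, 0.086) [[263.7 251.5]] [[304.6 242.6]]
(-0.055, -0.011, 0.086) [[270.9 251.4]] [[309.  237.7]]
(0.055, 0, 0.086) [[267.3 215.6]] [[272.3 224.1]]
```

{"method": "jog_arm", "body": {"commands": [[100,1.5,3.7,0.1,-0.025],[100,1.5,3.7,0.1,-0.025],[100,1.5,3.7,0.1,-0.025],[100,1.5,3.7,0,-0.025],[100,1.5,3.7,0,-0.025],[100,1.5,3.7,0,-0.025],[100,1.5,3.7,0,-0.025],[100,1.5,3.7,0,-0.025]], "squeeze": 100}}

```text
t: 2.67
tcp_pos: [0.3458, -0.286, 0.2347]
tool_rot: [0.997, 0.073, 0.0, 0.006]
force: [0.1, 0.4, -0.1]
finger_gap: 1.007
```

{"method": "jog_arm", "body": {"commands": [[100,1.4,3.7,0,-0.025],[100,1.4,3.7,0,-0.025],[100,1.4,3.7,0,-0.025],[100,1.4,3.7,0,-0.025],[100,1.4,3.7,0,-0.025],[100,1.4,3.7,0,-0.025]]}}

```text
t: 3.17
tcp_pos: [0.4325, -0.0535, 0.2368]
tool_rot: [1.0, -0.007, 0.002, 0.008]
force: [1.4, -0.3, 0.6]
finger_gap: 1.002
```

{"method": "jog_arm", "body": {"commands": [[100,0.8,3.4,0,0],[100,0.8,3.3,0,0],[100,0,0,0,0],[100,0,0,0,0]]}}

```text
t: 3.5
tcp_pos: [0.4513, 0.0244, 0.2382]
tool_rot: [1.0, -0.002, 0.005, 0.007]
force: [0.5, -0.8, -0.3]
finger_gap: 1.004
```

{"method": "jog_arm", "body": {"commands": [[100,-0.2,-0.8,-3,-0.01],[100,0,-0.2,-3,0],[100,0,0,-3,0],[100,0,0,-1.5,0],[100,0,0,0,0]]}}

```text
t: 3.92
tcp_pos: [0.4528, 0.0101, 0.1332]
tool_rot: [1.0, -0.008, 0.011, 0.009]
force: [-1.4, 0.4, -0.1]
finger_gap: 1.004
```

{"method": "jog_arm", "body": {"commands": [[100,0,0,0,0],[100,0,0,0,0]]}}

```text
t: 4.08
tcp_pos: [0.4524, 0.0081, 0.1331]
tool_rot: [1.0, -0.009, 0.01, 0.009]
force: [-0.1, 0.3, -1.4]
finger_gap: 0.999
```

{"method": "jog_arm", "body": {"commands": [[100,-0.3,0.5,-0.7,0],[100,0,0,-1.2,0],[100,0,0,-1.2,0],[100,0,0,-1.2,0],[100,0,0,-1.2,0],[100,0,0,-1,0],[100,0,0,-0.4,0],[100,0,0,0,0]]}}

```text
t: 4.75
tcp_pos: [0.4557, 0.0117, 0.0689]
tool_rot: [1.0, -0.011, 0.021, 0.012]
force: [-0.1, 0.2, 0.1]
finger_gap: 0.998
```

{"method": "jog_arm", "body": {"commands": [[100,-0.4,0.2,-0.5,0],[100,-0.3,0.1,-0.5,0],[100,-0.1,0,-0.4,0],[100,0,0,0,0],[100,0,0,0,0]]}}

```text
t: 5.17
tcp_pos: [0.4481, 0.0151, 0.0559]
tool_rot: [1.0, -0.011, 0.024, 0.012]
force: [0.2, 0.4, -0.4]
finger_gap: 1.002
```

{"method": "jog_arm", "body": {"commands": [[40,0,0,0,0],[30,0,0,0,0],[0,0,0,0,0],[0,0,0,0,0],[0,0,0,0,0],[0,0,0,0,0],[0,0,0,0,0],[0,0,0,0,0]], "squeeze": 100}}

```text
t: 5.83
tcp_pos: [0.4489, 0.015, 0.0569]
tool_rot: [1.0, -0.011, 0.025, 0.012]
force: [-0.6, 0.2, -1.5]
finger_gap: 0.24
```

{"method": "jog_arm", "body": {"commands": [[0,0,0,0.8,0],[0,0,0,1.2,0],[0,0,0,1.2,0],[0,0,0,1.2,0],[0,0,0,1.2,0],[0,0,0,1,0],[0,0,0,0.5,0],[0,0,0,0,0]]}}

```text
t: 6.5
tcp_pos: [0.4463, 0.0154, 0.1321]
tool_rot: [1.0, -0.011, 0.022, 0.012]
force: [2.0, -0.3, -0.7]
finger_gap: 0.244
```

Run:
```python
from h import *
t=snapshot("top");s=snapshot("side")
np.save("t.npy",t,allow_pickle=True);np.save("s.npy",s,allow_pickle=True)
print(manip.sense()["tcp_pos"],manip.sense()["tool_rot"],manip.sense()["force"])
for p in (t,s):
  for n in("wand_tip","wand"): print(n,[(round(d["score"],2),np.round(d["centre"],4)) for d in models.pinpoint(p,n)][:3])
a=cv2.resize(t["image"][165:255,215:325],None,fx=4,fy=4,interpolation=cv2.INTER_CUBIC)
b=cv2.resize(s["image"][180:270,220:320],None,fx=4,fy=4,interpolation=cv2.INTER_CUBIC)
cv2.imwrite("pics/d.png",np.hstack([a,b])[:,:,::-1][:, :800] if 0 else cv2.resize(np.hstack([a,b]),(800,343))[:,:,::-1])
```

```text
[0.44576831 0.01547489 0.13110663] [ 0.9996502  -0.01067266  0.02131631  0.01145339] [-0.08012265 -0.12098528 -1.26096766]
wand_tip [(0.37, array([0.5073, 0.3434, 0.0939]))]
wand [(0.67, array([ 0.5395, -0.2813, -0.0009]))]
wand_tip [(0.6, array([0.5477, 0.0143, 0.0783])), (0.21, array([0.5828, 0.2422, 0.0043]))]
wand [(0.6, array([0.4467, 0.0152, 0.1401]))]
```

View pics/d.png

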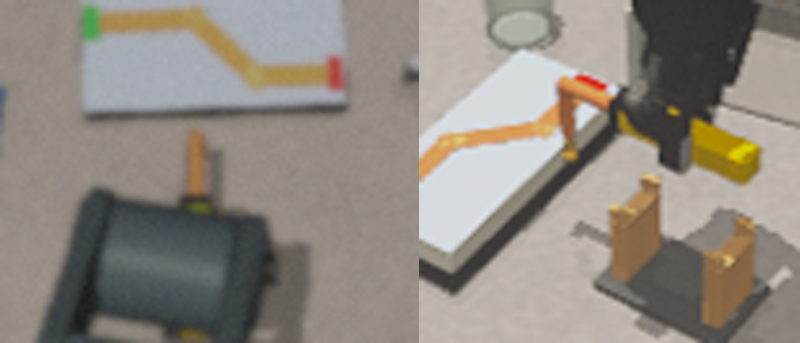

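{"method": "jog_arm", "body": {"commands": [[0,0.5,-0.8,0,0],[0,0.8,-1.2,0,0],[0,0.8,-1.2,0,0],[0,0.8,-1.2,0,0],[0,0.8,-1.2,0,0],[0,0.8,-1.2,0,0],[0,0.8,-1.2,0,0],[0,0.5,-0.7,0,0]]}}

```text
t: 7.47
tcp_pos: [0.5052, -0.0781, 0.1273]
tool_rot: [1.0, -0.009, 0.017, 0.011]
force: [-0.2, -0.3, -1.9]
finger_gap: 0.238
```

{"method": "jog_arm", "body": {"commands": [[0,0.2,-0.2,0,0],[0,0,0,0,0],[0,0,0,0,0]]}}

```text
t: 7.72
tcp_pos: [0.5093, -0.0833, 0.127]
tool_rot: [1.0, -0.011, 0.017, 0.011]
force: [0.9, -0.3, -1.4]
finger_gap: 0.242
```

{"method": "jog_arm", "body": {"commands": [[0,0,0,-0.6,0],[0,0,0,-0.8,0],[0,0,0,-0.7,0],[0,0,0,-0.3,0],[0,0,0,0,0],[0,0,0,0,0]]}}

```text
t: 8.22
tcp_pos: [0.5062, -0.08, 0.0996]
tool_rot: [1.0, -0.01, 0.015, 0.01]
force: [-0.3, -0.3, -0.4]
finger_gap: 0.237
```

{"method": "jog_arm", "body": {"commands": [[0,0.2,-0.15,0.1,0],[0,0.2,-0.15,0,0],[0,0,0,0,0],[0,0,0,0,0]]}}

```text
t: 8.55
tcp_pos: [0.5108, -0.083, 0.1009]
tool_rot: [1.0, -0.009, 0.015, 0.01]
force: [0.9, 0.3, -0.7]
finger_gap: 0.239
```

Run:
```python
from h import *
print(manip.sense()["tcp_pos"],manip.sense()["tool_rot"])
f=[]
for i in range(4):
    s=snapshot("side"); q=manip.sense(); f.append(q["force"])
print(np.round(f,2).tolist(),np.mean(f,0))
b=cv2.resize(s["image"][185:240,220:300],None,fx=8,fy=8,interpolation=cv2.INTER_CUBIC)
cv2.imwrite("pics/e.png",b[:,:,::-1])
print([(round(d["score"],2),np.round(d["centre"],4)) for d in models.pinpoint(s,"wand_tip")][:2])
```

```text
[ 0.51076193 -0.0829712   0.1009463 ] [ 0.99980094 -0.00910345  0.01488683  0.00967418]
[[-0.25, 0.12, -2.07], [0.58, 0.22, -1.14], [0.32, 0.55, -1.22], [0.56, -0.02, -1.33]] [ 0.30106103  0.21733015 -1.43951842]
[(0.45, array([ 0.6152, -0.0841,  0.0464]))]
```

View pics/e.png

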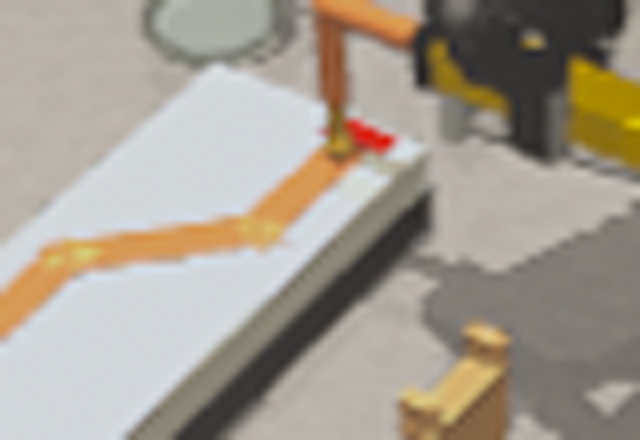

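The tip at crop (340,155) sits just over the strip at the red end, and the mean force is still only the wand's weight. Pressing down now.

{"method": "jog_arm", "body": {"commands": [[0,0,0,-0.25,0],[0,0,0,-0.25,0],[0,0,0,-0.1,0],[0,0,0,0,0]]}}

```text
t: 9.13
tcp_pos: [0.5105, -0.0829, 0.0948]
tool_rot: [1.0, -0.009, 0.015, 0.01]
force: [-2.1, -0.3, 1.4]
finger_gap: 0.241
```

```bash
cat > f.py <<'E'
from h import *
import sys
f=[];F=[]
for i in range(int(sys.argv[1])):
    s=snapshot("side"); q=manip.sense(); f.append(q["force"])
print(q["tcp_pos"].round(4),q["tool_rot"].round(4),"F",np.mean(f,0).round(2),np.std(f,0).round(2)[2])
E
python3 f.py 5
```

```text
[ 0.5105 -0.0829  0.0951] [ 0.9998 -0.0091  0.0152  0.0098] F [-1.07  0.08  0.8 ] 0.77
```

{"method": "jog_arm", "body": {"commands": [[0,0,0.2,0,0],[0,0,0.25,0,0],[0,0,0.25,0,0],[0,0,0.25,0,0],[0,0,0.25,0,0],[0,0,0.25,0,0],[0,0,0.25,0,0],[0,0,0.25,0,0]]}}

```text
t: 10.05
tcp_pos: [0.5131, -0.0632, 0.0959]
tool_rot: [1.0, -0.01, 0.018, 0.011]
force: [-0.5, -2.2, -0.5]
finger_gap: 0.242
```

{"method": "jog_arm", "body": {"commands": [[0,-0.06,0.25,-0.08,0],[0,-0.06,0.25,-0.06,0],[0,-0.06,0.25,-0.04,0],[0,-0.06,0.25,-0.03,0],[0,-0.06,0.25,-0.02,0],[0,-0.06,0.25,-0.02,0]]}}

```text
t: 10.55
tcp_pos: [0.5106, -0.0469, 0.0936]
tool_rot: [1.0, -0.01, 0.02, 0.012]
force: [0.0, -0.9, 1.7]
finger_gap: 0.239
```

```bash
python3 f.py 4
```

```text
[ 0.5102 -0.0466  0.0935] [ 0.9997 -0.0095  0.0193  0.0113] F [0.81 1.33 1.25] 0.55
```

{"method": "jog_arm", "body": {"commands": [[0,-0.02,0.25,0.02,0],[0,-0.02,0.25,0.02,0],[0,-0.02,0.25,0.01,0],[0,-0.02,0.25,0,0],[0,-0.02,0.25,0,0]]}}

```text
t: 11.17
tcp_pos: [0.5094, -0.0344, 0.0942]
tool_rot: [1.0, -0.01, 0.02, 0.012]
force: [0.1, -1.3, 0.2]
finger_gap: 0.236
```

{"method": "jog_arm", "body": {"commands": [[0,0.1,0.22,-0.01,0],[0,0.18,0.18,-0.01,0],[0,0.18,0.18,-0.01,0],[0,0.18,0.18,-0.01,0],[0,0.18,0.18,-0.01,0],[0,0.18,0.18,0,0],[0,0.18,0.18,0,0]]}}

```text
t: 11.75
tcp_pos: [0.5195, -0.0192, 0.0931]
tool_rot: [1.0, -0.01, 0.017, 0.011]
force: [-0.9, -2.7, 1.3]
finger_gap: 0.241
```

{"method": "jog_arm", "body": {"commands": [[0,0.28,0.12,0.04,0],[0,0.28,0.12,0.04,0],[0,0.26,0.14,0.03,0],[0,0.24,0.16,0.02,0],[0,0.22,0.17,0.01,0],[0,0.2,0.18,0.01,0],[0,0.2,0.18,0,0]]}}

```text
t: 12.33
tcp_pos: [0.5372, -0.0069, 0.0944]
tool_rot: [1.0, -0.01, 0.015, 0.011]
force: [-1.4, -0.6, 1.1]
finger_gap: 0.238
```

{"method": "jog_arm", "body": {"commands": [[0,0.15,0.18,0.01,0],[0,0.16,0.18,0.01,0],[0,0.16,0.18,0.01,0],[0,0.17,0.18,0.01,0],[0,0.18,0.18,0.01,0],[0,0.18,0.18,0.01,0],[0,0.18,0.18,0.01,0],[0,0.18,0.18,0,0]]}}

```text
t: 13.0
tcp_pos: [0.5525, 0.0091, 0.0951]
tool_rot: [1.0, -0.01, 0.015, 0.011]
force: [-0.6, -1.1, 0.3]
finger_gap: 0.239
```

```bash
python3 f.py 3
python3 - <<'E'
from h import *
s=snapshot("side")
b=cv2.resize(s["image"][185:250,200:300],None,fx=7,fy=7,interpolation=cv2.INTER_CUBIC)
cv2.imwrite("pics/f.png",b[:,:,::-1])
E
```

```text
[0.5531 0.0093 0.0952] [ 0.9998 -0.0097  0.0163  0.0111] F [0.4  0.47 0.69] 0.52
```

View pics/f.png

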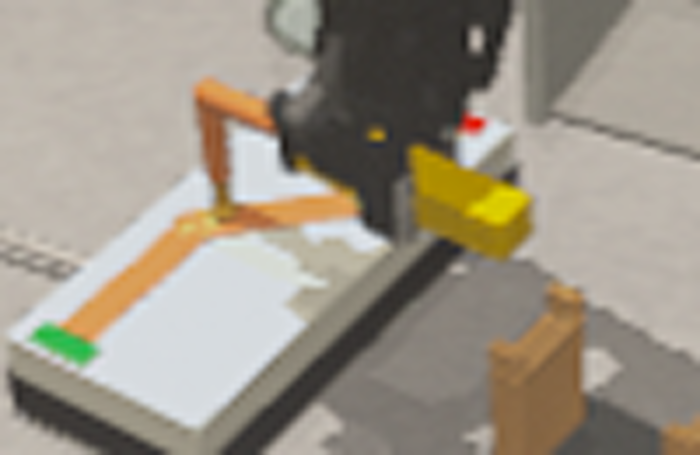

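{"method": "jog_arm", "body": {"commands": [[0,0.15,0.2,-0.03,0],[0,0.17,0.2,-0.03,0],[0,0.15,0.22,-0.02,0],[0,0.05,0.24,0,0],[0,0,0.25,0,0],[0,0,0.25,0,0],[0,-0.02,0.25,0,0],[0,-0.03,0.25,0,0]]}}

```text
t: 13.87
tcp_pos: [0.5589, 0.0277, 0.0946]
tool_rot: [1.0, -0.011, 0.017, 0.012]
force: [0.6, -1.3, 1.0]
finger_gap: 0.244
```

{"method": "jog_arm", "body": {"commands": [[0,-0.03,0.25,-0.01,0],[0,-0.03,0.25,0,0],[0,-0.02,0.25,0,0],[0,-0.02,0.25,0,0],[0,-0.02,0.25,0,0],[0,-0.02,0.25,0,0],[0,-0.02,0.25,0,0],[0,-0.02,0.25,0,0]]}}

```text
t: 14.53
tcp_pos: [0.5571, 0.0501, 0.0947]
tool_rot: [1.0, -0.011, 0.017, 0.012]
force: [0.7, -1.9, 0.8]
finger_gap: 0.24
```

{"method": "jog_arm", "body": {"commands": [[0,0.01,0.25,-0.01,0],[0,0.01,0.25,0,0],[0,0,0.25,0,0],[0,0,0.25,0,0],[0,0,0.25,0,0],[0,0,0.25,0,0],[0,0,0.25,0,0],[0,0,0.25,0,0]]}}

```text
t: 15.2
tcp_pos: [0.557, 0.0723, 0.0945]
tool_rot: [1.0, -0.011, 0.017, 0.012]
force: [0.1, -0.8, 0.5]
finger_gap: 0.24
```

{"method": "jog_arm", "body": {"commands": [[0,0.01,0.25,0,0],[0,0.01,0.25,0,0],[0,0,0.25,0,0],[0,0,0.25,0,0],[0,0,0.25,0,0],[0,0,0.2,0,0],[0,0,0.15,0,0],[0,0,0,0,0]]}}

```text
t: 15.87
tcp_pos: [0.557, 0.0908, 0.0944]
tool_rot: [1.0, -0.01, 0.017, 0.012]
force: [-0.0, -0.9, 1.0]
finger_gap: 0.244
```

```bash
python3 f.py 3
python3 - <<'E'
from h import *
s=snapshot("side")
b=cv2.resize(s["image"][185:250,190:290],None,fx=7,fy=7,interpolation=cv2.INTER_CUBIC)
cv2.imwrite("pics/g.png",b[:,:,::-1])
E
```

```text
[0.557  0.0907 0.0945] [ 0.9997 -0.0103  0.017   0.0119] F [-0.26  0.5   0.81] 0.29
```

View pics/g.png

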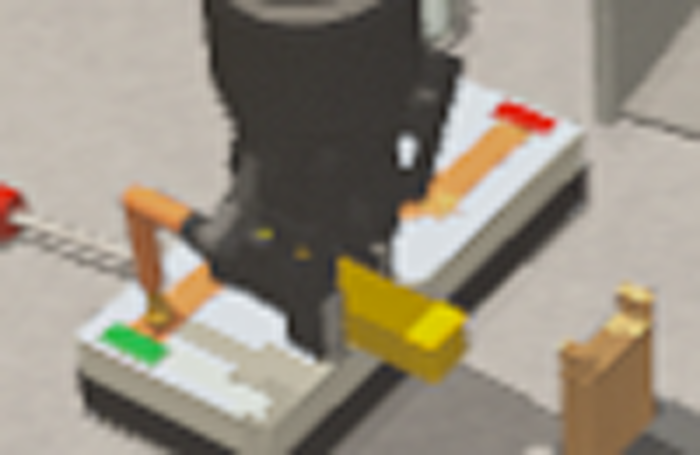

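{"method": "jog_arm", "body": {"commands": [[0,0,0.15,0,0],[0,0,0,0,0],[0,0,0,0.5,0],[0,0,0,1,0],[0,0,0,1.2,0],[0,0,0,1.2,0],[0,-0.3,-0.2,0.6,0],[0,-0.8,-0.5,0,0]]}}

```text
t: 16.73
tcp_pos: [0.5434, 0.0853, 0.1414]
tool_rot: [1.0, -0.01, 0.013, 0.012]
force: [-0.2, -0.3, -1.3]
finger_gap: 0.236
```

{"method": "jog_arm", "body": {"commands": [[0,-1.2,-0.8,0,0],[0,-1.2,-0.8,0,0],[0,-1.2,-0.8,0,0],[0,-1.2,-0.8,0,0],[0,-1.2,-0.8,0,0],[0,-1.2,-0.8,0,0],[0,-0.6,-0.6,0,0],[0,0,0,0,0]]}}

```text
t: 17.4
tcp_pos: [0.4499, 0.0278, 0.1406]
tool_rot: [1.0, -0.01, 0.006, 0.011]
force: [0.2, 1.5, -1.1]
finger_gap: 0.244
```

{"method": "jog_arm", "body": {"commands": [[0,0,-0.6,0,0],[0,0,-0.6,0,0],[0,0,-0.1,-0.5,0],[0,0,0,-1,0],[0,0,0,-1.1,0],[0,0,0,-1.1,0],[0,0,0,-0.8,0],[0,0,0,0,0]]}}

```text
t: 18.07
tcp_pos: [0.4558, 0.012, 0.0933]
tool_rot: [1.0, -0.011, 0.011, 0.012]
force: [0.6, -0.4, -2.0]
finger_gap: 0.237
```

{"method": "jog_arm", "body": {"commands": [[0,-0.4,0.2,0,0],[0,-0.3,0.1,-0.4,0],[0,-0.1,0,-0.8,0],[0,-0.1,0,-0.6,0],[0,0,0,0,0],[0,0,0,0,0]]}}

```text
t: 18.57
tcp_pos: [0.4471, 0.0154, 0.0738]
tool_rot: [1.0, -0.01, 0.012, 0.012]
force: [0.6, 0.0, -1.2]
finger_gap: 0.24
```

{"method": "jog_arm", "body": {"commands": [[0,-0.05,0,-0.5,0],[0,-0.05,0,-0.5,0],[0,0,0,-0.35,0],[0,0,0,-0.1,0],[0,0,0,0,0]]}}

```text
t: 18.98
tcp_pos: [0.4467, 0.0152, 0.0582]
tool_rot: [1.0, -0.01, 0.012, 0.012]
force: [-0.6, -0.9, -1.7]
finger_gap: 0.237
```

```bash
python3 f.py 3
```

```text
[0.4469 0.0152 0.0585] [ 0.9998 -0.0101  0.0128  0.0123] F [-0.21 -0.17 -1.46] 0.18
```

{"method": "jog_arm", "body": {"commands": [[0,0,0,-0.15,0],[0,0,0,0,0],[28,0,0,0,0],[32,0,0,0,0],[45,0,0,0,0],[100,0,0,0,0],[100,0,0,0,0],[100,0,0,0,0]]}}

```text
t: 19.8
tcp_pos: [0.4484, 0.0149, 0.0586]
tool_rot: [1.0, -0.01, 0.015, 0.013]
force: [0.1, -0.7, 0.1]
finger_gap: 0.855
```

{"method": "jog_arm", "body": {"commands": [[100,0,0,0,0],[100,0,0,0,0],[100,0,0,0.8,0],[100,0,0,1.2,0],[100,0,0,1.5,0],[100,0,0,2,0],[100,0,0,2,0],[100,0,0,2,0]]}}

```text
t: 20.47
tcp_pos: [0.4443, 0.0156, 0.1552]
tool_rot: [1.0, -0.01, 0.009, 0.012]
force: [0.6, 0.0, -0.2]
finger_gap: 0.998
```

{"method": "jog_arm", "body": {"commands": [[60,0.5,-1.5,0,0.02],[60,0.8,-2.8,0,0.022],[60,0.8,-2.8,0,0.022],[60,0.8,-2.8,0,0.022],[60,0.8,-2.8,0,0.022],[60,0.8,-2.8,0,0.022],[60,0.8,-2.8,0,0.022],[60,0.8,-2.8,0,0.01]]}}

```text
t: 21.13
tcp_pos: [0.5048, -0.1978, 0.1658]
tool_rot: [0.997, 0.08, 0.015, 0.011]
force: [-0.1, 0.4, -0.3]
finger_gap: 0.6
```

{"method": "jog_arm", "body": {"commands": [[60,0.8,-2.8,0,0],[60,0.8,-2.8,0,0],[60,0.8,-2.8,0,0],[60,0.4,-1.5,0,0],[60,0,0,0,0],[60,0,0,0,0]]}}

```text
t: 21.63
tcp_pos: [0.5338, -0.3083, 0.1692]
tool_rot: [0.997, 0.077, 0.017, 0.013]
force: [-0.9, 0.5, -0.0]
finger_gap: 0.596
```

Run:
```python
from h import *
print(manip.sense()["tcp_pos"],manip.sense()["tool_rot"])
t=snapshot("top");s=snapshot("side")
np.save("t.npy",t,allow_pickle=True);np.save("s.npy",s,allow_pickle=True)
for p in (t,s):
  for n in("cover","wand","wand_tip"): print(n,[(round(d["score"],2),np.round(d["centre"],4)) for d in models.pinpoint(p,n)][:3])
a=t["image"][150:270,190:430];b=s["image"][130:280,200:400]
a=cv2.resize(a,(400,200),interpolation=cv2.INTER_CUBIC);b=cv2.resize(b,(800,600),interpolation=cv2.INTER_CUBIC);b[:150,:300]=cv2.resize(a,(300,150))
cv2.imwrite("pics/h.png",b[:,:,::-1])
```

```text
[ 0.53381678 -0.30828744  0.16918232] [0.99680047 0.07710965 0.01661965 0.01291137]
cover [(0.65, array([ 0.5425, -0.3316,  0.0707])), (0.63, array([ 0.2404, -0.4231,  0.0062]))]
wand [(0.56, array([0.4525, 0.0146, 0.0632]))]
wand_tip []
cover [(0.76, array([ 0.241 , -0.4263,  0.0085])), (0.61, array([ 0.5444, -0.3393,  0.067 ]))]
wand [(0.63, array([0.4487, 0.0166, 0.0629]))]
wand_tip [(0.59, array([0.5527, 0.0158, 0.0043]))]
```

View pics/h.png

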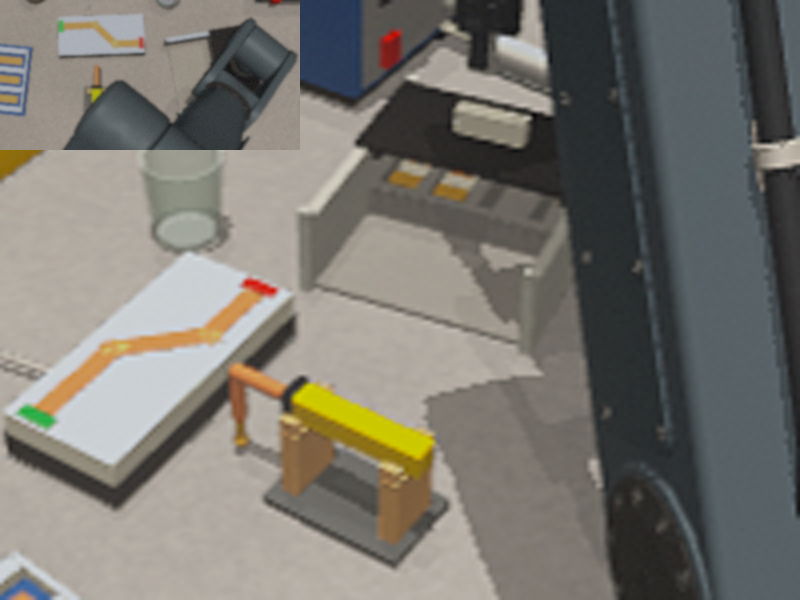

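{"method": "jog_arm", "body": {"commands": [[60,0.4,-1.2,0,0],[60,0.3,-1.2,-0.6,0],[60,0,0,-1.2,0],[60,0,0,-1.3,0],[60,0,0,-1.3,0],[60,0,0,-1,0],[60,0,0,-0.3,0],[60,0,0,0,0]]}}

```text
t: 22.7
tcp_pos: [0.5423, -0.3348, 0.1057]
tool_rot: [0.997, 0.078, 0.017, 0.013]
force: [-0.8, 0.1, 0.1]
finger_gap: 0.602
```

{"method": "jog_arm", "body": {"commands": [[60,0.05,0,-0.7,0],[60,0.05,0,-0.8,0],[60,0,0,-0.6,0],[60,0,0,-0.2,0],[60,0,0,0,0]]}}

```text
t: 23.12
tcp_pos: [0.5437, -0.3352, 0.0805]
tool_rot: [0.997, 0.078, 0.017, 0.014]
force: [0.1, 0.2, 0.5]
finger_gap: 0.602
```

Close on the bar with a moderate grip.

{"method": "jog_arm", "body": {"commands": [[30,0,0,0,0],[15,0,0,0,0],[0,0,0,0,0],[0,0,0,0,0],[0,0,0,0,0],[0,0,0,0,0],[0,0,0,0,0]], "squeeze": 50}}

```text
t: 23.7
tcp_pos: [0.5441, -0.3351, 0.0817]
tool_rot: [0.997, 0.078, 0.018, 0.014]
force: [-0.3, -0.3, -0.5]
finger_gap: 0.173
```

{"method": "jog_arm", "body": {"commands": [[0,-0.06,0.4,0,0],[0,-0.1,0.7,0,0],[0,-0.1,0.7,0,0],[0,-0.1,0.7,0,0],[0,-0.1,0.7,0,0],[0,-0.06,0.4,0,0],[0,0,0,0,0]]}}

```text
t: 24.28
tcp_pos: [0.5383, -0.296, 0.0818]
tool_rot: [0.997, 0.079, 0.018, 0.015]
force: [-0.2, -1.5, -2.2]
finger_gap: 0.172
```

```bash
python3 f.py 3
```

```text
[ 0.5383 -0.2965  0.0816] [0.9967 0.0781 0.0177 0.0145] F [ 0.21  1.44 -0.65] 0.2
```

{"method": "jog_arm", "body": {"commands": [[0,-0.1,0.7,0,0],[0,-0.13,0.85,0,0],[0,-0.13,0.85,0,0],[0,-0.13,0.85,0,0],[0,-0.13,0.85,0,0],[0,-0.13,0.85,0,0],[0,-0.1,0.6,0,0],[0,0,0,0,0]]}}

```text
t: 25.1
tcp_pos: [0.5291, -0.2367, 0.0819]
tool_rot: [0.997, 0.078, 0.018, 0.016]
force: [-0.1, -0.6, -2.6]
finger_gap: 0.171
```

```bash
python3 f.py 3
```

```text
[ 0.5293 -0.2379  0.0818] [0.9967 0.0775 0.0182 0.0157] F [-0.35  1.42 -0.98] 0.29
```

{"method": "jog_arm", "body": {"commands": [[0,-0.04,0.25,0,0],[0,-0.02,0.1,0,0],[18,0,0,0,0],[22,0,0,0,0],[40,0,0,0,0],[45,0,0,0,0],[45,0,0,1,0],[45,0,0,1.5,0]]}}

```text
t: 25.92
tcp_pos: [0.5288, -0.2362, 0.1062]
tool_rot: [0.997, 0.076, 0.018, 0.016]
force: [0.4, -0.2, 0.4]
finger_gap: 0.451
```

{"method": "jog_arm", "body": {"commands": [[45,0,0,2,0],[45,0,0.5,2,0],[45,-0.5,2.5,2,0],[45,-1,3,1,0],[45,-1,3.5,0,0],[45,-1,3.5,0,0],[45,-1,3.5,0,0],[45,-0.5,2,0,0]]}}

```text
t: 26.58
tcp_pos: [0.4837, -0.0548, 0.1907]
tool_rot: [0.997, 0.071, 0.029, 0.023]
force: [-0.5, 0.3, 0.5]
finger_gap: 0.45
```

Run:
```python
from h import *
print(manip.sense()["tcp_pos"],manip.sense()["tool_rot"])
t=snapshot("top");s=snapshot("side")
np.save("t.npy",t,allow_pickle=True);np.save("s.npy",s,allow_pickle=True)
for p in (t,s):
  for n in("cover","fuse1","box"): print(n,[(round(d["score"],2),np.round(d["centre"],4).tolist()) for d in models.pinpoint(p,n)][:6])
a=cv2.resize(t["image"][160:250,310:410],None,fx=4,fy=4,interpolation=cv2.INTER_CUBIC);b=cv2.resize(s["image"][135:225,260:360],None,fx=4,fy=4,interpolation=cv2.INTER_CUBIC)
cv2.imwrite("pics/i.png",np.hstack([a,b])[:,:,::-1])
```

```text
[ 0.48374322 -0.05481343  0.19067339] [0.99680911 0.07067637 0.02895825 0.02319216]
cover [(0.98, [0.2361, -0.422, 0.0058])]
fuse1 [(0.53, [0.6093, -0.3285, 0.0004])]
box [(0.62, [0.5371, -0.2851, -0.002]), (0.17, [0.6602, 0.0154, 0.0486])]
cover [(0.62, [0.5287, -0.2383, 0.0657]), (0.59, [0.5352, -0.2877, -0.0031])]
fuse1 [(0.56, [0.7822, 0.0481, -0.0006]), (0.45, [0.61, -0.3301, 0.0034]), (0.43, [0.57, -0.3348, 0.0025])]
box [(0.89, [0.5374, -0.2884, 0.0022]), (0.55, [0.61, -0.3319, 0.0048])]
```

View pics/i.png

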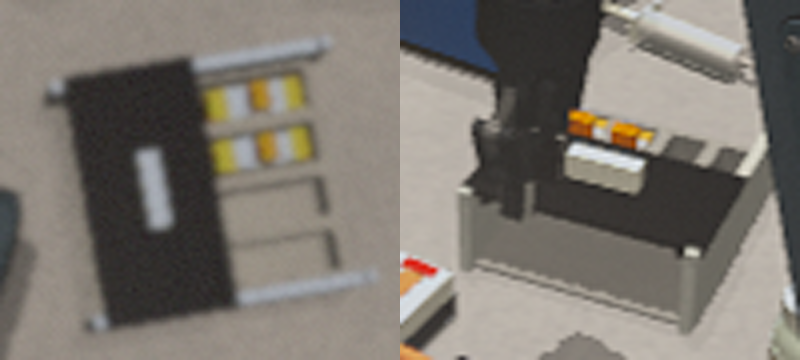

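Two fuses, in the pockets at box x = +66 and +22 (tabs in the left pane at (261,96) and (268,147)). The other two pockets are empty and the cover is fully aside.

Run:
```python
from h import *
t=np.load("t.npy",allow_pickle=True).item();s=np.load("s.npy",allow_pickle=True).item()
T=lambda u,v:[(u/4+310-.375,v/4+160-.375)]
S=lambda u,v:[((u-400)/4+260-.375,v/4+135-.375)]
for a,b in [((261,95),(582,118)),((268,146),(629,131))]:
    print(onz(t,T(*a),.058).round(4),tri(t,T(*a),s,S(*b)))
w=onz(t,np.array(T(261,80)+T(268,163)),.058)
# body ends axis (y dir): body left/right ends at z=.034
w=onz(t,np.array(T(206,105)+T(306,91)+T(213,158)+T(312,139)),.034);print(w.round(4), [np.degrees(np.arctan2(*(w[i]-w[i+1])[:2][::-1]))-90 for i in(0,2)],(w[0]+w[1])/2,(w[2]+w[3])/2)
```

```text
[[ 0.605  -0.3287  0.058 ]] (array([ 0.60775157, -0.32849098,  0.05337428]), np.float64(0.004570685097541052))
[[ 0.5644 -0.3327  0.058 ]] (array([ 0.56595177, -0.33312474,  0.05301407]), np.float64(0.0021660234294467963))
[[ 0.6014 -0.2888  0.034 ]
 [ 0.6113 -0.3696  0.034 ]
 [ 0.5586 -0.2929  0.034 ]
 [ 0.5724 -0.3728  0.034 ]] [np.float64(6.954754266743436), np.float64(9.802643059601209)] [ 0.60635771 -0.32920555  0.034     ] [ 0.56547664 -0.33286219  0.034     ]
```

{"method": "jog_arm", "body": {"commands": [[50,1.2,-2.6,-0.5,0],[50,1.5,-3.4,-0.5,0],[50,1.5,-3.4,-0.5,0],[50,1.5,-3.4,0,0],[50,1.5,-3.4,0,0],[50,1.5,-3.4,0,0],[50,1.5,-3.4,0,0],[50,0.8,-2,0,0]]}}

```text
t: 27.65
tcp_pos: [0.5954, -0.3248, 0.1711]
tool_rot: [0.997, 0.067, 0.027, 0.022]
force: [0.6, -0.3, 0.0]
finger_gap: 0.499
```

{"method": "jog_arm", "body": {"commands": [[50,0,0,0,0],[50,0,0,0,0]]}}

```text
t: 27.82
tcp_pos: [0.5963, -0.3343, 0.1697]
tool_rot: [0.997, 0.062, 0.028, 0.024]
force: [-0.5, 1.0, -0.3]
finger_gap: 0.499
```

{"method": "jog_arm", "body": {"commands": [[50,0.5,0.3,-0.6,0.02],[50,0.4,0.2,-1.2,0],[50,0.1,0,-1.3,0],[50,0,0,-1.3,0],[50,0,0,-1.3,0],[50,0,0,-1.3,0],[50,0,0,-0.9,0],[50,0,0,0,0]]}}

```text
t: 28.48
tcp_pos: [0.6027, -0.3181, 0.0793]
tool_rot: [0.997, 0.076, 0.023, 0.018]
force: [0.6, -0.0, 0.1]
finger_gap: 0.5
```

{"method": "jog_arm", "body": {"commands": [[50,0.3,-0.5,0,0],[50,0.2,-0.5,-0.3,0],[50,0.1,-0.1,-0.7,0],[50,0,0,-0.7,0],[50,0,0,-0.3,0],[50,0,0,0,0],[50,0,0,0,0]]}}

```text
t: 29.07
tcp_pos: [0.6103, -0.3289, 0.0578]
tool_rot: [0.997, 0.077, 0.024, 0.019]
force: [0.9, 0.6, -0.6]
finger_gap: 0.5
```

{"method": "jog_arm", "body": {"commands": [[50,-0.1,0,-0.6,0],[50,-0.1,0,-0.7,0],[50,0,0,-0.5,0],[50,0,0,-0.15,0],[50,0,0,0,0],[50,0,0,0,0]]}}

```text
t: 29.57
tcp_pos: [0.6078, -0.329, 0.0367]
tool_rot: [0.997, 0.077, 0.024, 0.019]
force: [-0.0, -0.5, -0.4]
finger_gap: 0.501
```

{"method": "jog_arm", "body": {"commands": [[30,0,0,0.1,0],[15,0,0,0,0],[0,0,0,0,0],[0,0,0,0,0],[0,0,0,0,0],[0,0,0,0,0],[0,0,0,0,0]], "squeeze": 50}}

```text
t: 30.15
tcp_pos: [0.6082, -0.3289, 0.0389]
tool_rot: [0.997, 0.077, 0.024, 0.019]
force: [-0.5, 0.4, -0.1]
finger_gap: 0.153
```

{"method": "jog_arm", "body": {"commands": [[0,0,0,0.5,0],[0,0,0,1,0],[0,0,0,1.2,0],[0,0,0,1.2,0],[0,0,0,1.2,0],[0,0,0,1.2,0],[0,0,0,1.2,0],[0,0,0,1,0]]}}

```text
t: 30.82
tcp_pos: [0.6074, -0.3282, 0.1313]
tool_rot: [0.997, 0.077, 0.024, 0.018]
force: [0.3, -1.1, -1.6]
finger_gap: 0.151
```

Run:
```python
from h import *
t=np.load("t.npy",allow_pickle=True).item();s=np.load("s.npy",allow_pickle=True).item()
def comps(p,roi):
    u0,v0,u1,v1=roi;h=cv2.cvtColor(p["image"],cv2.COLOR_RGB2HSV)[v0:v1,u0:u1]
    m=cv2.inRange(h,(8,80,100),(26,255,255));n,l,st,c=cv2.connectedComponentsWithStats(m)
    return [(c[i]+[u0,v0],st[i,4]) for i in range(1,n) if st[i,4]>15]
for p,r in((t,(170,180,220,245)),(s,(170,265,255,335))):
    for c,a in comps(p,r): print(c.round(1),a,onz(p,[c],.008).round(4))
```

```text
[196.8 197.6] 105 [[0.5769 0.2421 0.008 ]]
[194.9 212.9] 107 [[0.5272 0.2484 0.008 ]]
[193.1 228.3] 110 [[0.4775 0.2543 0.008 ]]
[197.1 287.3] 151 [[0.5805 0.246  0.008 ]]
[210.2 297.6] 172 [[0.5306 0.2518 0.008 ]]
[223.9 308.3] 182 [[0.4811 0.2576 0.008 ]]
```

{"method": "jog_arm", "body": {"commands": [[0,0,0.5,1.5,0],[0,0,1.5,1.5,-0.01],[0,0,2,0.8,-0.015],[0,0,2.4,0,-0.015],[0,0,2.4,0,-0.015],[0,-0.2,2.4,0,-0.015],[0,-0.2,2.4,0,-0.015],[0,-0.2,2.4,0,-0.015]]}}

```text
t: 31.48
tcp_pos: [0.6034, -0.1721, 0.1853]
tool_rot: [0.999, 0.02, 0.03, 0.027]
force: [0.1, -0.2, -0.7]
finger_gap: 0.151
```

{"method": "jog_arm", "body": {"commands": [[0,-0.1,2.2,0,-0.01],[0,-0.1,2.2,0,-0.01],[0,-0.1,2.2,0,-0.01],[0,-0.1,2.2,0,-0.01],[0,-0.1,2.2,0,-0.01],[0,-0.1,2.2,0,-0.01],[0,-0.1,2.2,0,-0.01],[0,-0.1,2.2,0,-0.01]]}}

```text
t: 32.15
tcp_pos: [0.5934, 0.0128, 0.1943]
tool_rot: [0.999, -0.022, 0.031, 0.029]
force: [0.2, -0.6, -1.1]
finger_gap: 0.149
```

{"method": "jog_arm", "body": {"commands": [[0,-0.1,2.2,0,-0.01],[0,-0.1,2.2,0,-0.01],[0,-0.1,2.2,0,-0.01],[0,-0.1,2.2,0,-0.01],[0,-0.1,2.2,0,-0.01],[0,-0.1,2.2,0,0],[0,-0.1,1.5,0,0],[0,0,0.5,0,0]]}}

```text
t: 32.82
tcp_pos: [0.5845, 0.1754, 0.2031]
tool_rot: [0.998, -0.048, 0.034, 0.029]
force: [0.5, -0.7, -1.0]
finger_gap: 0.152
```

{"method": "jog_arm", "body": {"commands": [[0,-0.1,1.5,0,-0.02],[0,-0.1,2,-0.5,-0.01],[0,-0.1,1.8,-1,0],[0,-0.1,0.8,-1.3,0],[0,-0.1,0,-1.3,0],[0,0,0,-1.3,0],[0,0,0,-1,0],[0,0,0,0,0]]}}

```text
t: 33.48
tcp_pos: [0.5804, 0.2368, 0.1413]
tool_rot: [0.997, -0.063, 0.037, 0.031]
force: [-0.8, 0.6, -1.4]
finger_gap: 0.152
```

{"method": "jog_arm", "body": {"commands": [[0,-0.1,0.4,-0.6,0],[0,-0.1,0.3,-1.2,0],[0,-0.1,0.1,-1.3,0],[0,-0.1,0,-1.3,0],[0,-0.1,0,-1.3,0],[0,-0.1,0,-1.3,0],[0,0,0,-0.6,0],[0,0,0,0,0]]}}

```text
t: 34.15
tcp_pos: [0.5763, 0.2438, 0.0611]
tool_rot: [0.997, -0.065, 0.039, 0.03]
force: [-0.4, -0.3, -0.6]
finger_gap: 0.151
```

{"method": "jog_arm", "body": {"commands": [[0,0.25,0,0,0],[0,0,0,0,0],[0,0,0,0,0]]}}

```text
t: 34.4
tcp_pos: [0.5799, 0.244, 0.0616]
tool_rot: [0.997, -0.065, 0.04, 0.03]
force: [-0.0, 0.1, -0.8]
finger_gap: 0.154
```

Run:
```python
from h import *
print(manip.sense()["tcp_pos"],manip.sense()["tool_rot"])
t=snapshot("top");s=snapshot("side")
b=cv2.resize(s["image"][235:345,150:260],None,fx=5,fy=5,interpolation=cv2.INTER_CUBIC)
cv2.imwrite("pics/j.png",b[:,:,::-1])
```

```text
[0.57990682 0.24400029 0.06157918] [ 0.99666989 -0.06457661  0.03965175  0.03011183]
```

View pics/j.png

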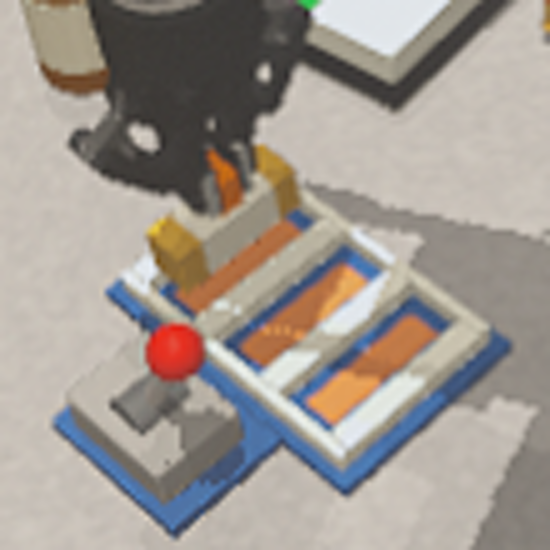

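The picture shows the fuse squarely over the far cradle, about 20 mm up. Lowering it and letting go.

{"method": "jog_arm", "body": {"commands": [[0,-0.05,0,-0.5,0],[0,-0.05,0,-0.6,0],[0,0,0,-0.4,0],[0,0,0,-0.2,0],[0,0,0,0,0]]}}

```text
t: 34.92
tcp_pos: [0.58, 0.2443, 0.0449]
tool_rot: [0.997, -0.065, 0.042, 0.029]
force: [-0.2, -0.2, -1.5]
finger_gap: 0.152
```

```bash
python3 f.py 3
```

```text
[0.5804 0.2444 0.0455] [ 0.9966 -0.0647  0.0421  0.0293] F [-0.41  0.44 -0.92] 0.3
```

{"method": "jog_arm", "body": {"commands": [[0,-0.05,0,-0.2,0],[0,0,0,0,0],[18,0,0,0,0],[22,0,0,0,0],[35,0,0,0,0],[50,0,0,0,0],[50,0,0,0.6,0],[50,0,0,1.2,0]]}}

```text
t: 35.73
tcp_pos: [0.5795, 0.2442, 0.0614]
tool_rot: [0.997, -0.065, 0.041, 0.03]
force: [-0.8, 0.7, -1.0]
finger_gap: 0.503
```

{"method": "jog_arm", "body": {"commands": [[50,0,0,1.3,0],[50,0,0,1.3,0],[50,0,0,1.5,0],[50,0,0,2,0],[50,0,-1.5,2,0],[50,0,-2.5,1.5,0.01],[50,0,-2.5,1,0.01],[50,0,-2.5,0,0.015]]}}

```text
t: 36.4
tcp_pos: [0.5815, 0.1576, 0.1835]
tool_rot: [0.998, -0.042, 0.049, 0.026]
force: [-0.6, -0.2, 0.1]
finger_gap: 0.501
```

{"method": "jog_arm", "body": {"commands": [[50,0,-2.5,0,0.015],[50,0,-2.5,0,0.015],[50,0,-2.5,0,0.015],[50,0,-2.5,0,0.015],[50,0,-2.5,0,0.015],[50,0,-2.5,0,0.015],[50,0,-2.5,0,0.015],[50,0,-2.5,0,0.015]]}}

```text
t: 37.07
tcp_pos: [0.5827, -0.051, 0.1977]
tool_rot: [0.998, 0.022, 0.059, 0.023]
force: [0.4, -0.3, 0.0]
finger_gap: 0.497
```

{"method": "jog_arm", "body": {"commands": [[50,0,0,-1.5,0],[50,0,0,-1.5,0],[50,0,0,-1.5,0],[50,0,0,-1.5,0],[50,0,0,0,0],[50,0,0,0,0]]}}

```text
t: 37.57
tcp_pos: [0.5862, -0.0601, 0.1456]
tool_rot: [0.997, 0.018, 0.067, 0.027]
force: [1.0, -0.3, 0.4]
finger_gap: 0.501
```

{"method": "jog_arm", "body": {"commands": [[50,0,0,1.5,0],[50,0,0,1.5,0],[50,0,0,1.5,0],[50,0,0,1.5,0],[50,0,0,0,0],[50,0,0,0,0]]}}

```text
t: 38.07
tcp_pos: [0.5872, -0.0592, 0.2155]
tool_rot: [0.997, 0.019, 0.07, 0.028]
force: [-0.1, 0.0, -0.5]
finger_gap: 0.499
```

{"method": "jog_arm", "body": {"commands": [[50,1.5,0,0,0],[50,1.5,0,0,0],[50,1.5,0,0,0],[50,1.5,0,0,0],[50,0,0,0,0],[50,0,0,0,0]]}}

```text
t: 38.57
tcp_pos: [0.6467, -0.0576, 0.2153]
tool_rot: [0.997, 0.02, 0.069, 0.027]
force: [-0.4, 0.4, -0.2]
finger_gap: 0.503
```

{"method": "jog_arm", "body": {"commands": [[50,-1.5,0,0,0],[50,-1.5,0,0,0],[50,-1.5,0,0,0],[50,-1.5,0,0,0],[50,0,0,0,0],[50,0,0,0,0]]}}

```text
t: 39.07
tcp_pos: [0.5776, -0.056, 0.2121]
tool_rot: [0.997, 0.02, 0.064, 0.026]
force: [1.0, -0.3, 1.0]
finger_gap: 0.498
```

```bash
python3 f.py 1; python3 -c "
from station import manip; print(manip.sense()['q'].round(4))"
```

```text
[ 0.5775 -0.0559  0.212 ] [0.9974 0.0204 0.0638 0.026 ] F [-1.13  0.52  0.05] 0.0
[-0.283   0.4436  1.668  -0.0147  0.8926  1.2553]
```

{"method": "jog_arm", "body": {"commands": [[50,3,0,0,0],[50,3,0,0,0],[50,3,0,0,0],[50,-3,0,0,0],[50,-3,0,0,0],[50,-3,0,0,0],[50,-2,0,0,0],[50,0,0,0,0]]}}

```text
t: 39.78
tcp_pos: [0.568, -0.0572, 0.2072]
tool_rot: [0.997, 0.021, 0.066, 0.026]
force: [0.2, 1.0, -0.1]
finger_gap: 0.499
```

{"method": "jog_arm", "body": {"commands": [[50,1.5,0,0,0],[50,1.5,0,0,0],[50,1.5,0,0,0],[50,1.5,0,0,0],[50,1.5,0,0,0],[50,0,0,0,0],[50,-4,0,0,0],[50,-4,0,0,0]]}}

```text
t: 40.45
tcp_pos: [0.5829, -0.0598, 0.2091]
tool_rot: [0.996, 0.021, 0.077, 0.029]
force: [-0.5, 0.8, 0.4]
finger_gap: 0.5
```

{"method": "jog_arm", "body": {"commands": [[50,0,0,0,0],[50,0,0,0,0],[50,0,0,0,0]]}}

```text
t: 40.7
tcp_pos: [0.5725, -0.0574, 0.2064]
tool_rot: [0.997, 0.021, 0.07, 0.027]
force: [0.1, 1.0, -0.2]
finger_gap: 0.498
```

{"method": "jog_arm", "body": {"commands": [[50,0.5,0,0,0],[50,0.5,0,0,0],[50,0.5,0,0,0],[50,0.5,0,0,0],[50,0.5,0,0,0],[50,0.5,0,0,0],[50,0.5,0,0,0],[50,0.5,0,0,0]]}}

```text
t: 41.37
tcp_pos: [0.623, -0.0585, 0.2079]
tool_rot: [0.997, 0.021, 0.074, 0.028]
force: [0.5, 0.3, -0.6]
finger_gap: 0.498
```

{"method": "jog_arm", "body": {"commands": [[50,-0.5,0,0,0],[50,-0.5,0,0,0],[50,-0.5,0,0,0],[50,-0.5,0,0,0],[50,-0.5,0,0,0],[50,-0.5,0,0,0],[50,-0.5,0,0,0],[50,-0.5,0,0,0]]}}

```text
t: 42.03
tcp_pos: [0.5791, -0.0583, 0.2076]
tool_rot: [0.997, 0.021, 0.073, 0.028]
force: [0.5, -0.1, 0.1]
finger_gap: 0.498
```

{"method": "jog_arm", "body": {"commands": [[50,0,0,4,0],[50,0,0,0,0],[50,0,0,0,0],[50,0,0,0,0]]}}

```text
t: 42.37
tcp_pos: [0.576, -0.0582, 0.2487]
tool_rot: [0.997, 0.021, 0.072, 0.027]
force: [0.3, -0.4, 0.6]
finger_gap: 0.502
```

{"method": "jog_arm", "body": {"commands": [[50,0,0,-4,0],[50,0,0,0,0],[50,0,0,0,0],[50,0,0,0,0]]}}

```text
t: 42.7
tcp_pos: [0.5768, -0.0585, 0.2086]
tool_rot: [0.997, 0.021, 0.073, 0.028]
force: [-0.7, 0.4, -0.3]
finger_gap: 0.496
```

{"method": "jog_arm", "body": {"commands": [[50,4,0,0,0],[50,0,0,0,0],[50,0,0,0,0],[50,4,0,0,0],[50,0,0,0,0],[50,0,0,0,0]]}}

```text
t: 43.2
tcp_pos: [0.6539, -0.057, 0.2109]
tool_rot: [0.997, 0.021, 0.07, 0.027]
force: [0.2, -0.0, -0.7]
finger_gap: 0.5
```

{"method": "jog_arm", "body": {"commands": [[50,-1.5,0,0,0],[50,-1.5,0,0,0],[50,-1.5,0,0,0],[50,-1.5,0,0,0],[50,-1.5,0,0,0],[50,0,0,0,0],[50,0,0,0,0]]}}

```text
t: 43.78
tcp_pos: [0.5817, -0.0589, 0.2208]
tool_rot: [0.996, 0.021, 0.082, 0.03]
force: [0.2, -0.2, 0.2]
finger_gap: 0.5
```

{"method": "jog_arm", "body": {"commands": [[50,4,0,0,0],[50,0,0,0,0],[50,0,0,0,0],[50,4,0,0,0],[50,0,0,0,0],[50,0,0,0,0]]}}

```text
t: 44.28
tcp_pos: [0.6615, -0.0578, 0.219]
tool_rot: [0.996, 0.02, 0.079, 0.029]
force: [-0.7, 0.7, -0.0]
finger_gap: 0.501
```

{"method": "jog_arm", "body": {"commands": [[50,-2.2,0,0,0],[50,-2.2,0,0,0],[50,-2.2,0,0,0],[50,-2.2,0,0,0],[50,0,0,0,0],[50,0,0,0,0]]}}

```text
t: 44.78
tcp_pos: [0.5783, -0.0597, 0.2229]
tool_rot: [0.995, 0.02, 0.089, 0.031]
force: [1.5, 0.3, 1.2]
finger_gap: 0.503
```

{"method": "jog_arm", "body": {"commands": [[50,0,-4,0,0.12],[50,0,0,0,0],[50,0,0,0,0],[50,0,-4,0,0.12],[50,0,0,0,0],[50,0,0,0,0]]}}

```text
t: 45.28
tcp_pos: [0.5867, -0.126, 0.2267]
tool_rot: [0.988, 0.118, 0.097, 0.025]
force: [0.8, -0.7, -0.1]
finger_gap: 0.497
```

{"method": "jog_arm", "body": {"commands": [[50,-4,0,0,0],[50,0,0,0,0],[50,0,0,0,0],[50,-4,0,0,0],[50,0,0,0,0],[50,0,0,0,0]]}}

```text
t: 45.78
tcp_pos: [0.4998, -0.1205, 0.2217]
tool_rot: [0.989, 0.117, 0.092, 0.022]
force: [0.8, -1.1, 1.4]
finger_gap: 0.497
```

{"method": "jog_arm", "body": {"commands": [[50,-4,0,0,0],[50,0,0,0,0],[50,0,0,0,0],[50,-4,0,0,0],[50,0,0,0,0],[50,0,0,0,0]]}}

```text
t: 46.28
tcp_pos: [0.4173, -0.1167, 0.2206]
tool_rot: [0.989, 0.119, 0.089, 0.02]
force: [1.2, -0.3, 0.9]
finger_gap: 0.498
```

```bash
cat > q.py <<'E'
from h import *
from scipy.spatial.transform import Rotation as R
q=manip.sense();r=R.from_quat(q["tool_rot"]).as_matrix();print(q["tcp_pos"].round(4),"tilt",r[:2,2].round(3),"yaw",round(np.arctan2(r[1,0],r[0,0]),3),"q",q["q"].round(3),"t",q["t"],"gap",q["finger_gap"].round(2))
E
python3 q.py
```

```text
Traceback (most recent call last):
  File "q.py", line 3, in <module>
    q=manip.sense();r=R.from_quat(q["tool_rot"]).as_matrix();print(q["tcp_pos"].round(4),"tilt",r[:2,2].round(3),"yaw",round(np.arctan2(r[1,0],r[0,0]),3),"q",q["q"].round(3),"t",q["t"],"gap",q["finger_gap"].round(2))
                                                                                                                                                                                               ^^^^^^^^^^^^^^^^^^^^^
AttributeError: 'float' object has no attribute 'round'
```

```bash
sed -i 's/q\["finger_gap"\].round(2)/round(q["finger_gap"],2)/' q.py; python3 q.py
```

```text
[ 0.4173 -0.1167  0.2206] tilt [ 0.181 -0.018] yaw 0.245 q [-0.593  0.225  2.026  0.129  0.734  0.648] t 46.2833 gap 0.5
```

{"method": "jog_arm", "body": {"commands": [[50,-3,0,0,0],[50,0,0,0,0],[50,0,0,0,0]]}}

```text
t: 46.53
tcp_pos: [0.3898, -0.1177, 0.2219]
tool_rot: [0.988, 0.12, 0.09, 0.021]
force: [-0.3, -1.2, 0.5]
finger_gap: 0.503
```

{"method": "jog_arm", "body": {"commands": [[50,-3,0,0,0],[50,0,0,0,0],[50,0,0,0,0]]}}

```text
t: 46.78
tcp_pos: [0.3634, -0.12, 0.2235]
tool_rot: [0.988, 0.122, 0.092, 0.023]
force: [-0.7, -0.4, 0.6]
finger_gap: 0.498
```

{"method": "jog_arm", "body": {"commands": [[50,-3,0,0,0],[50,0,0,0,0],[50,0,0,0,0]]}}

```text
t: 47.03
tcp_pos: [0.3369, -0.1226, 0.225]
tool_rot: [0.988, 0.123, 0.094, 0.025]
force: [-0.0, -0.4, -0.6]
finger_gap: 0.5
```

```bash
python3 q.py
```

```text
[ 0.3369 -0.1226  0.225 ] tilt [ 0.192 -0.026] yaw 0.254 q [-0.765  0.103  2.183  0.177  0.705  0.432] t 47.0333 gap 0.5
```

{"method": "jog_arm", "body": {"commands": [[50,4,0,0,0],[50,0,0,0,0],[50,4,0,0,0],[50,0,0,0,0],[50,4,0,0,0],[50,0,0,0,0],[50,4,0,0,0],[50,0,0,0,0]]}}

```text
t: 47.7
tcp_pos: [0.4872, -0.1194, 0.2217]
tool_rot: [0.988, 0.125, 0.092, 0.024]
force: [0.4, -1.3, 0.6]
finger_gap: 0.5
```

{"method": "jog_arm", "body": {"commands": [[50,4,0,0,0],[50,0,0,0,0],[50,4,0,0,0],[50,0,0,0,0],[50,0,0,0,0]]}}

```text
t: 48.12
tcp_pos: [0.5558, -0.1136, 0.2154]
tool_rot: [0.988, 0.128, 0.087, 0.02]
force: [-0.5, 0.3, -0.3]
finger_gap: 0.503
```

{"method": "jog_arm", "body": {"commands": [[50,4,0,0,0],[50,-4,0,0,0],[50,4,0,0,0],[50,-4,0,0,0],[50,4,0,0,0],[50,-4,0,0,0],[50,0,0,0,0],[50,0,0,0,0]]}}

```text
t: 48.78
tcp_pos: [0.5572, -0.1016, 0.184]
tool_rot: [0.991, 0.13, 0.04, -0.007]
force: [0.4, -0.4, 1.0]
finger_gap: 0.495
```

{"method": "jog_arm", "body": {"commands": [[50,0,0,4,0],[50,0,0,-4,0],[50,0,0,4,0],[50,0,0,-4,0],[50,0,0,4,0],[50,0,0,-4,0],[50,0,0,0,0],[50,0,0,0,0]]}}

```text
t: 49.45
tcp_pos: [0.5658, -0.1042, 0.1756]
tool_rot: [0.991, 0.129, 0.008, -0.026]
force: [0.3, -0.7, 0.7]
finger_gap: 0.502
```

{"method": "jog_arm", "body": {"commands": [[50,4,0,0,0],[50,0,0,0,0],[50,-4,0,0,0],[50,0,0,0,0],[50,4,0,0,0],[50,0,0,0,0],[50,-4,0,0,0],[50,0,0,0,0]]}}

```text
t: 50.12
tcp_pos: [0.5572, -0.0998, 0.1923]
tool_rot: [0.991, 0.131, 0.014, -0.023]
force: [-2.9, 1.2, -2.2]
finger_gap: 0.502
```

{"method": "jog_arm", "body": {"commands": [[50,0,0,4,0],[50,0,0,4,0],[50,0,0,0,0],[50,0,0,0,0],[50,0,0,-4,0],[50,0,0,-4,0],[50,0,0,0,0],[50,0,0,0,0]]}}

```text
t: 50.78
tcp_pos: [0.5586, -0.1003, 0.2176]
tool_rot: [0.991, 0.131, 0.034, -0.011]
force: [1.4, -0.1, 1.0]
finger_gap: 0.5
```

{"method": "jog_arm", "body": {"commands": [[50,0,0,4,0],[50,0,0,-4,0],[50,0,0,4,0],[50,0,0,-4,0],[50,0,0,0,0],[50,0,0,0,0]]}}

```text
t: 51.28
tcp_pos: [0.5606, -0.1007, 0.219]
tool_rot: [0.991, 0.131, 0.024, -0.018]
force: [0.2, 0.3, 1.0]
finger_gap: 0.498
```

```bash
python3 q.py
```

```text
[ 0.5606 -0.1007  0.219 ] tilt [0.042 0.041] yaw 0.262 q [-0.403  0.455  1.613  0.063  1.052  0.875] t 51.2833 gap 0.5
```

{"method": "jog_arm", "body": {"commands": [[50,0,-4,0,0],[50,0,4,0,0],[50,0,-4,0,0],[50,0,4,0,0],[50,0,0,0,0],[50,0,0,0,0]]}}

```text
t: 51.78
tcp_pos: [0.5655, -0.1134, 0.239]
tool_rot: [0.992, 0.12, 0.04, -0.007]
force: [0.5, 0.8, 0.8]
finger_gap: 0.499
```

```bash
python3 q.py
```

```text
[ 0.5655 -0.1134  0.239 ] tilt [0.077 0.024] yaw 0.24 q [-0.42   0.426  1.6    0.061  1.055  0.882] t 51.7833 gap 0.5
```

{"method": "jog_arm", "body": {"commands": [[50,4,0,0,0],[50,-4,0,0,0],[50,4,0,0,0],[50,-4,0,0,0],[50,0,0,0,0],[50,0,0,0,0]]}}

```text
t: 52.28
tcp_pos: [0.5565, -0.102, 0.2299]
tool_rot: [0.992, 0.121, 0.014, -0.023]
force: [0.7, -0.6, -0.2]
finger_gap: 0.5
```

{"method": "jog_arm", "body": {"commands": [[50,0,-4,0,-0.09],[50,0,0,0,0],[50,0,-4,0,0],[50,0,0,0,0],[50,0,-4,0,0],[50,0,0,0,0],[50,0,-4,0,0],[50,0,0,0,0]]}}

```text
t: 52.95
tcp_pos: [0.5705, -0.2564, 0.2542]
tool_rot: [0.996, 0.078, 0.037, -0.006]
force: [1.5, -0.2, 0.1]
finger_gap: 0.5
```

```bash
python3 q.py
```

```text
[ 0.5705 -0.2564  0.2542] tilt [0.073 0.019] yaw 0.157 q [-0.629  0.481  1.452  0.064  1.161  0.761] t 52.95 gap 0.5
```

{"method": "jog_arm", "body": {"commands": [[50,0,-3.8,0,0],[50,0,0,0,0],[50,0,0,0,0],[50,0,-3.6,0,0],[50,0,0,0,0],[50,0,0,0,0]]}}

```text
t: 53.45
tcp_pos: [0.578, -0.3357, 0.2696]
tool_rot: [0.996, 0.078, 0.049, 0.006]
force: [-1.4, -0.6, 0.1]
finger_gap: 0.498
```

{"method": "jog_arm", "body": {"commands": [[50,4,0,0,0],[50,-4,0,0,0],[50,4,0,0,0],[50,-4,0,0,0],[50,4,0,0,0],[50,-4,0,0,0],[50,0,0,0,0],[50,0,0,0,0]]}}

```text
t: 54.12
tcp_pos: [0.5799, -0.3125, 0.2255]
tool_rot: [0.996, 0.078, 0.002, -0.036]
force: [0.7, -0.1, 0.4]
finger_gap: 0.503
```

```bash
python3 q.py
```

```text
[ 0.5799 -0.3125  0.2255] tilt [-0.001  0.072] yaw 0.155 q [-0.688  0.596  1.319  0.057  1.274  0.709] t 54.1167 gap 0.5
```

{"method": "jog_arm", "body": {"commands": [[50,-1.2,-2,-3,0],[50,0,0,0,0],[50,0,0,0,0],[50,0,0,-4,0],[50,0,0,0,0],[50,0,0,0,0]]}}

```text
t: 54.62
tcp_pos: [0.5755, -0.3349, 0.1647]
tool_rot: [0.996, 0.08, 0.01, -0.028]
force: [1.0, 0.1, 2.0]
finger_gap: 0.498
```

{"method": "jog_arm", "body": {"commands": [[50,0,0,-4,0],[50,0,0,0,0],[50,0,0,0,0]]}}

```text
t: 54.87
tcp_pos: [0.5801, -0.3368, 0.1313]
tool_rot: [0.996, 0.081, 0.014, -0.024]
force: [0.7, -0.3, 1.6]
finger_gap: 0.502
```

```bash
python3 q.py
```

```text
[ 0.5801 -0.3368  0.1313] tilt [0.024 0.049] yaw 0.161 q [-0.716  0.704  1.39   0.061  1.062  0.663] t 54.8667 gap 0.5
```

{"method": "jog_arm", "body": {"commands": [[50,-1.4,0.5,-2.5,-0.015],[50,0,0,0,0],[50,0,0,0,0],[50,-0.3,0,-3,0],[50,0,0,0,0],[50,0,0,0,0]]}}

```text
t: 55.37
tcp_pos: [0.5742, -0.3389, 0.0982]
tool_rot: [0.997, 0.074, 0.027, -0.012]
force: [0.8, -0.2, 0.5]
finger_gap: 0.497
```

```bash
python3 q.py
python3 - <<'E'
from h import *
s=snapshot("side");t=snapshot("top")
print([(round(d["score"],2),np.round(d["centre"],4).tolist()) for p in(s,t) for n in("fuse1",) for d in models.pinpoint(p,n)])
a=cv2.resize(t["image"][190:240,160:220],(360,300),interpolation=cv2.INTER_CUBIC)
b=cv2.resize(s["image"][135:225,250:340],(400,400),interpolation=cv2.INTER_CUBIC);c=cv2.resize(s["image"][250:340,155:255],(400,360),interpolation=cv2.INTER_CUBIC)
im=np.zeros((400,800,3),np.uint8);im[:,:400]=b;im[:360,400:]=c
cv2.imwrite("pics/k.png",im[:,:,::-1])
E
```

```text
[ 0.5742 -0.3389  0.0982] tilt [0.052 0.027] yaw 0.148 q [-0.725  0.731  1.449  0.067  0.942  0.658] t 55.3667 gap 0.5
[(0.82, [0.5841, 0.2435, 0.0067]), (0.58, [0.5677, -0.3361, 0.0033]), (0.18, [0.4475, 0.0191, 0.062]), (0.47, [0.5813, 0.243, 0.0044])]
```

View pics/k.png

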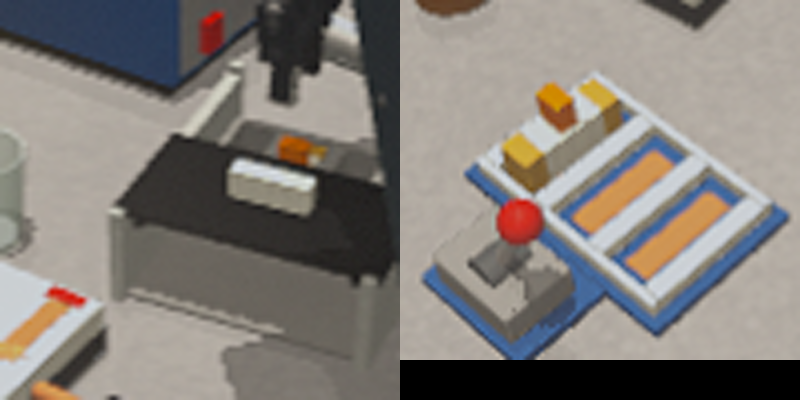

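Fuse A stands flat in cradle 3 and fuse B is untouched in its pocket. Going down on B.

{"method": "jog_arm", "body": {"commands": [[50,-0.8,0.6,-1.5,0],[50,0,0,0,0],[50,0,0,-1,0],[50,0,0,0,0],[50,0,0,0,0]]}}

```text
t: 55.98
tcp_pos: [0.5681, -0.3343, 0.0758]
tool_rot: [0.997, 0.075, 0.029, -0.01]
force: [0.3, -0.9, 0.7]
finger_gap: 0.502
```

```bash
python3 q.py
```

```text
[ 0.5681 -0.3343  0.0758] tilt [0.056 0.023] yaw 0.149 q [-0.726  0.752  1.485  0.071  0.879  0.651] t 55.9833 gap 0.5
```

{"method": "jog_arm", "body": {"commands": [[50,-0.15,0.15,-1.2,0],[50,0,0,0,0],[50,-0.1,0.1,-1.2,0],[50,0,0,0,0],[50,-0.1,0,-0.9,0],[50,0,0,0,0],[50,0,0,0,0]]}}

```text
t: 56.57
tcp_pos: [0.5671, -0.334, 0.0428]
tool_rot: [0.997, 0.075, 0.031, -0.008]
force: [0.4, 0.2, 0.8]
finger_gap: 0.501
```

```bash
python3 q.py
```

```text
[ 0.5671 -0.334   0.0428] tilt [0.06 0.02] yaw 0.149 q [-0.727  0.797  1.504  0.075  0.811  0.644] t 56.5667 gap 0.5
```

Good. Last few mm, then close and lift with isolated steps.

{"method": "jog_arm", "body": {"commands": [[50,0,0.05,-0.4,0],[50,0,0,0,0],[25,0,0,0,0],[0,0,0,0,0],[0,0,0,0,0],[0,0,0,0,0],[0,0,0,0,0],[0,0,0,0,0]], "squeeze": 50}}

```text
t: 57.23
tcp_pos: [0.5674, -0.3337, 0.0391]
tool_rot: [0.997, 0.075, 0.031, -0.007]
force: [-0.2, -0.4, -0.0]
finger_gap: 0.147
```

{"method": "jog_arm", "body": {"commands": [[0,0,0,1.5,0],[0,0,0,0,0],[0,0,0,2.5,0],[0,0,0,0,0],[0,0,0,3,0],[0,0,0,0,0],[0,0,0,3,0],[0,0,0,0,0]]}}

```text
t: 57.9
tcp_pos: [0.5661, -0.3323, 0.1338]
tool_rot: [0.997, 0.074, 0.028, -0.011]
force: [0.9, -0.2, 0.1]
finger_gap: 0.149
```

```bash
python3 q.py
```

```text
[ 0.5661 -0.3323  0.1338] tilt [0.054 0.025] yaw 0.148 q [-0.726  0.671  1.46   0.066  0.988  0.66 ] t 57.9 gap 0.15
```

{"method": "jog_arm", "body": {"commands": [[0,0,1,3.5,-0.02],[0,0,0,0,0],[0,-0.4,4,0,-0.02],[0,0,0,0,0],[0,-0.4,4,0,-0.02],[0,0,0,0,0],[0,-0.4,4,0,-0.02],[0,0,0,0,0]]}}

```text
t: 58.57
tcp_pos: [0.5547, -0.2109, 0.1613]
tool_rot: [0.999, 0.031, 0.027, -0.012]
force: [-1.4, 0.4, -1.9]
finger_gap: 0.147
```

{"method": "jog_arm", "body": {"commands": [[0,-0.4,4,0,-0.02],[0,0,0,0,0],[0,-0.4,4,0,-0.02],[0,0,0,0,0],[0,-0.4,4,0,-0.02],[0,0,0,0,0],[0,-0.4,4,0,-0.02],[0,0,0,0,0]]}}

```text
t: 59.23
tcp_pos: [0.5418, -0.0665, 0.1599]
tool_rot: [0.999, -0.008, 0.029, -0.011]
force: [-1.7, 0.1, -1.4]
finger_gap: 0.151
```

```bash
python3 q.py
```

```text
[ 0.5418 -0.0665  0.1599] tilt [0.059 0.021] yaw -0.016 q [-0.349  0.502  1.743  0.053  0.849  1.203] t 59.2333 gap 0.15
```

{"method": "jog_arm", "body": {"commands": [[0,-0.7,4,0,-0.015],[0,0,0,0,0],[0,-0.7,4,0,-0.015],[0,0,0,0,0],[0,-0.7,4,0,-0.015],[0,0,0,0,0],[0,-0.7,4,0,-0.015],[0,0,0,0,0]]}}

```text
t: 59.9
tcp_pos: [0.5162, 0.08, 0.1586]
tool_rot: [0.999, -0.034, 0.029, -0.012]
force: [-0.5, 0.2, -2.2]
finger_gap: 0.147
```

{"method": "jog_arm", "body": {"commands": [[0,-0.7,4,0,-0.015],[0,0,0,0,0],[0,-0.7,4,0,-0.015],[0,0,0,0,0],[0,-0.7,4,0,-0.01],[0,0,0,0,0],[0,0,0,0,0]]}}

```text
t: 60.48
tcp_pos: [0.4934, 0.1935, 0.1572]
tool_rot: [0.998, -0.048, 0.025, -0.013]
force: [0.1, -0.3, -0.4]
finger_gap: 0.156
```

```bash
python3 q.py
```

```text
[0.4934 0.1935 0.1572] tilt [0.051 0.023] yaw -0.097 q [0.154 0.488 1.785 0.021 0.815 1.807] t 60.4833 gap 0.16
```

{"method": "jog_arm", "body": {"commands": [[0,-0.6,3,0,-0.02],[0,0,0,0,0],[0,-0.8,3,0,0],[0,0,0,0,0],[0,0,0,-3,0],[0,0,0,0,0],[0,0,0,-3,0],[0,0,0,0,0]]}}

```text
t: 61.15
tcp_pos: [0.4768, 0.2533, 0.0953]
tool_rot: [0.998, -0.054, 0.021, -0.013]
force: [-2.3, -1.0, -1.5]
finger_gap: 0.151
```

```bash
python3 q.py
```

```text
[0.4768 0.2533 0.0953] tilt [0.044 0.024] yaw -0.109 q [0.275 0.604 1.799 0.017 0.689 1.942] t 61.15 gap 0.15
```

{"method": "jog_arm", "body": {"commands": [[0,0.2,0.1,-1.5,-0.01],[0,0,0,0,0],[0,0,0,-1.8,0],[0,0,0,0,0],[0,0,0,0,0]]}}

```text
t: 61.57
tcp_pos: [0.4823, 0.2521, 0.0686]
tool_rot: [0.998, -0.06, 0.024, -0.014]
force: [1.4, 0.2, -0.7]
finger_gap: 0.152
```

```bash
python3 q.py
python3 - <<'E'
from h import *
t=snapshot("top");s=snapshot("side")
b=cv2.resize(s["image"][235:345,150:270],None,fx=5,fy=5,interpolation=cv2.INTER_CUBIC)
cv2.imwrite("pics/l.png",b[:,:,::-1])
E
```

```text
[0.4823 0.2521 0.0686] tilt [0.049 0.024] yaw -0.121 q [0.27  0.654 1.805 0.018 0.629 1.947] t 61.5667 gap 0.15
```

View pics/l.png

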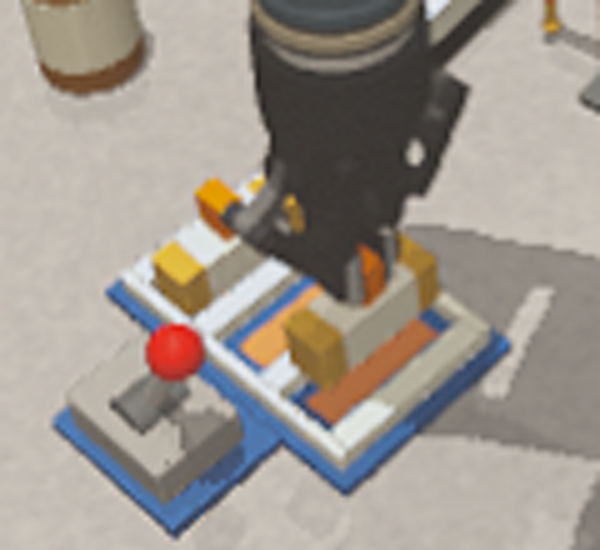

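{"method": "jog_arm", "body": {"commands": [[0,-0.3,0.2,-0.4,0],[0,0,0,0,0],[0,-0.1,0,-0.8,0],[0,0,0,0,0],[0,-0.1,0,-0.8,0],[0,0,0,0,0],[0,0,0,0,0]]}}

```text
t: 62.25
tcp_pos: [0.4784, 0.2552, 0.0512]
tool_rot: [0.998, -0.059, 0.027, -0.015]
force: [0.0, -0.6, -0.1]
finger_gap: 0.147
```

```bash
python3 q.py;python3 f.py 2
```

```text
[0.4784 0.2552 0.0512] tilt [0.055 0.026] yaw -0.12 q [0.278 0.683 1.822 0.019 0.576 1.952] t 62.25 gap 0.15
[0.4781 0.2551 0.0513] [ 0.9978 -0.0594  0.0266 -0.0148] F [-0.33  0.04 -1.31] 0.4
```

{"method": "jog_arm", "body": {"commands": [[0,0,0,-0.5,0],[0,0,0,0,0],[0,0,0,-0.2,0],[0,0,0,0,0],[0,0,0,0,0]]}}

```text
t: 62.77
tcp_pos: [0.4787, 0.2552, 0.0438]
tool_rot: [0.998, -0.059, 0.027, -0.015]
force: [-1.0, -0.2, -0.7]
finger_gap: 0.153
```

```bash
python3 f.py 2
```

```text
[0.4787 0.2552 0.0438] [ 0.9978 -0.0594  0.0271 -0.0149] F [-0.17  0.48 -0.54] 0.04
```

{"method": "jog_arm", "body": {"commands": [[18,0,0,0,0],[22,0,0,0,0],[35,0,0,0,0],[45,0,0,0,0],[45,0,0,1.5,0],[45,0,0,0,0],[45,0,0,3,0],[45,0,0,0,0]]}}

```text
t: 63.53
tcp_pos: [0.4786, 0.255, 0.0879]
tool_rot: [0.998, -0.06, 0.026, -0.014]
force: [1.3, 0.8, 0.9]
finger_gap: 0.45
```

{"method": "jog_arm", "body": {"commands": [[50,0,0,4,0],[50,0,0,0,0],[50,0.3,-3,2,0.02],[50,0,0,0,0],[50,0.4,-4,0,0.02],[50,0,0,0,0],[50,0.4,-4,0,0.02],[50,0,0,0,0]]}}

```text
t: 64.2
tcp_pos: [0.4907, 0.1474, 0.1403]
tool_rot: [0.999, -0.026, 0.024, -0.014]
force: [0.2, 0.5, -0.3]
finger_gap: 0.497
```

{"method": "jog_arm", "body": {"commands": [[50,0.4,-4,0,0.02],[50,0,0,0,0],[50,0.4,-4,0,0.02],[50,0,0,0,0],[50,0.4,-4,0,0.02],[50,0,0,0,0],[50,0.4,-4,0,0.02],[50,0,0,0,0]]}}

```text
t: 64.87
tcp_pos: [0.5093, -0.0029, 0.1394]
tool_rot: [0.999, 0.011, 0.028, -0.014]
force: [-0.3, 0.6, -0.3]
finger_gap: 0.495
```

```bash
python3 q.py
python3 - <<'E'
from h import *
t=snapshot("top");s=snapshot("side")
np.save("t.npy",t,allow_pickle=True);np.save("s.npy",s,allow_pickle=True)
for p in (t,s):
  for n in("cover","fuse1"): print(n,[(round(d["score"],2),np.round(d["centre"],4).tolist()) for d in models.pinpoint(p,n)][:6])
b=cv2.resize(s["image"][130:340,150:390],(800,700),interpolation=cv2.INTER_CUBIC)[:600]
cv2.imwrite("pics/m.png",b[:,:,::-1])
a=mask(s,(0,0,150),(180,60,255),(300,155,350,190));print(a[1],a[2])
E
```

```text
[ 0.5093 -0.0029  0.1394] tilt [0.056 0.029] yaw 0.022 q [-0.251  0.497  1.849  0.062  0.749  1.252] t 64.8667 gap 0.49
cover [(0.98, [0.5252, -0.2347, 0.0694]), (0.64, [0.2347, -0.4201, 0.0055])]
fuse1 [(0.66, [0.5853, 0.2426, 0.0068]), (0.59, [0.4821, 0.2565, 0.0047])]
cover [(0.69, [0.5292, -0.2406, 0.0656])]
fuse1 [(0.73, [0.5846, 0.2418, 0.0065]), (0.6, [0.4795, 0.2552, 0.0067])]
[322.60879121 162.05054945] 455
```

View pics/m.png

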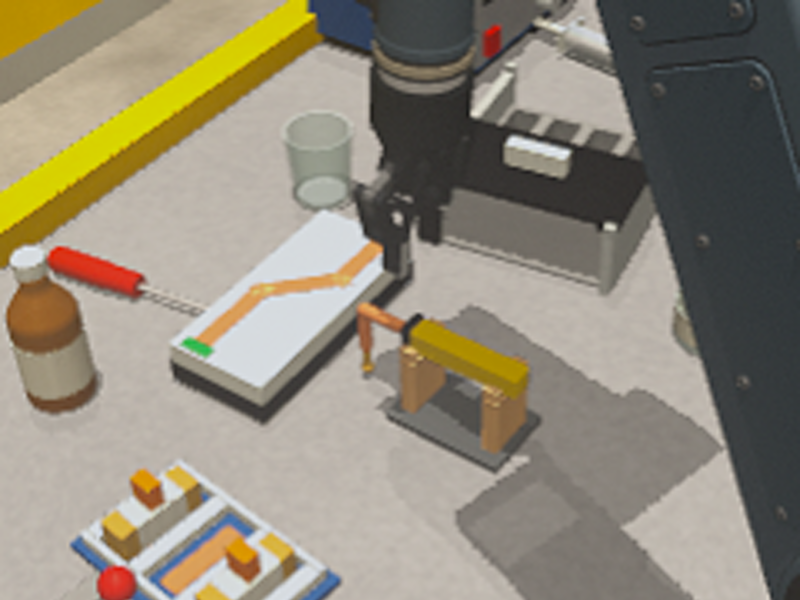

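Both fuses stand upright, in cradles 1 and 3. All pockets are empty and the cover is where I left it. Going back to close the cover.

{"method": "jog_arm", "body": {"commands": [[50,0.3,-4,0.5,0.025],[50,0,0,0,0],[50,0.3,-4,0.5,0.025],[50,0,0,0,0],[50,0.3,-4,0,0.025],[50,0,0,0,0],[50,0.3,-4,0,0.025],[50,0,0,0,0]]}}

```text
t: 65.83
tcp_pos: [0.5199, -0.1433, 0.1496]
tool_rot: [0.997, 0.072, 0.028, -0.015]
force: [1.1, -0.3, 0.2]
finger_gap: 0.499
```

{"method": "jog_arm", "body": {"commands": [[50,0.3,-4,0,0.025],[50,0,0,0,0],[50,0.3,-3,0,0],[50,0,0,0,0],[50,0,0,0,0]]}}

```text
t: 66.25
tcp_pos: [0.5285, -0.2113, 0.1498]
tool_rot: [0.996, 0.084, 0.029, -0.013]
force: [0.4, 0.1, 1.2]
finger_gap: 0.497
```

```bash
python3 q.py
```

```text
[ 0.5285 -0.2113  0.1498] tilt [0.056 0.031] yaw 0.167 q [-0.607  0.548  1.682  0.075  0.884  0.749] t 66.25 gap 0.5
```

{"method": "jog_arm", "body": {"commands": [[50,0,-2.4,-1,-0.015],[50,0,0,0,0],[50,-0.1,0,-2.5,0],[50,0,0,0,0],[50,-0.2,0,-2,0],[50,0,0,0,0],[50,0,0,0,0]]}}

```text
t: 66.83
tcp_pos: [0.5298, -0.2336, 0.0967]
tool_rot: [0.996, 0.077, 0.033, -0.01]
force: [0.7, -0.4, 0.1]
finger_gap: 0.501
```

```bash
python3 q.py
```

```text
[ 0.5298 -0.2336  0.0967] tilt [0.064 0.024] yaw 0.153 q [-0.638  0.638  1.698  0.082  0.771  0.721] t 66.8333 gap 0.5
```

{"method": "jog_arm", "body": {"commands": [[50,0,-0.2,-0.8,0],[50,0,0,0,0],[50,0,0,-0.6,0],[50,0,0,0,0],[50,0,0,0,0]]}}

```text
t: 67.25
tcp_pos: [0.5324, -0.2354, 0.086]
tool_rot: [0.996, 0.078, 0.035, -0.008]
force: [0.6, -0.2, -0.1]
finger_gap: 0.502
```

{"method": "jog_arm", "body": {"commands": [[25,0,0,0,0],[0,0,0,0,0],[0,0,0,0,0],[0,0,0,0,0],[0,0,0,0,0],[0,0,0,0,0]], "squeeze": 50}}

```text
t: 67.75
tcp_pos: [0.5327, -0.2356, 0.0867]
tool_rot: [0.996, 0.078, 0.036, -0.007]
force: [0.1, 0.1, -0.2]
finger_gap: 0.168
```

```bash
python3 q.py; python3 f.py 2
```

```text
[ 0.5327 -0.2356  0.0867] tilt [0.07 0.02] yaw 0.155 q [-0.638  0.656  1.7    0.085  0.743  0.716] t 67.75 gap 0.17
[ 0.5327 -0.2356  0.0868] [ 0.9963  0.0777  0.0357 -0.0072] F [0.31 0.56 0.2 ] 0.48
```

{"method": "jog_arm", "body": {"commands": [[0,0.06,-0.4,0,0],[0,0.1,-0.7,0,0],[0,0.1,-0.7,0,0],[0,0.1,-0.7,0,0],[0,0.1,-0.7,0,0],[0,0.1,-0.7,0,0],[0,0.06,-0.4,0,0],[0,0,0,0,0]]}}

```text
t: 68.52
tcp_pos: [0.5386, -0.282, 0.0868]
tool_rot: [0.996, 0.077, 0.035, -0.009]
force: [0.4, 3.4, 1.7]
finger_gap: 0.172
```

```bash
python3 q.py; python3 f.py 2
```

```text
[ 0.5386 -0.282   0.0868] tilt [0.068 0.023] yaw 0.155 q [-0.696  0.681  1.629  0.086  0.796  0.66 ] t 68.5167 gap 0.17
[ 0.5386 -0.2818  0.0868] [ 0.9963  0.0778  0.0349 -0.0082] F [ 0.06 -0.7  -0.88] 0.22
```

{"method": "jog_arm", "body": {"commands": [[0,0.08,-0.5,0,0],[0,0.11,-0.7,0,0],[0,0.11,-0.7,0,0],[0,0.11,-0.7,0,0],[0,0.11,-0.7,0,0],[0,0.11,-0.7,0,0],[0,0.1,-0.5,0,0],[0,0,0,0,0]]}}

```text
t: 69.28
tcp_pos: [0.5461, -0.3296, 0.0869]
tool_rot: [0.996, 0.078, 0.034, -0.01]
force: [1.0, 2.9, -0.5]
finger_gap: 0.17
```

```bash
python3 q.py; python3 f.py 2
```

```text
[ 0.5461 -0.3296  0.0869] tilt [0.067 0.024] yaw 0.156 q [-0.748  0.712  1.545  0.084  0.854  0.612] t 69.2833 gap 0.17
[ 0.546  -0.3293  0.0868] [ 0.9963  0.0785  0.0343 -0.0092] F [-0.36 -1.7  -1.17] 0.66
```

{"method": "jog_arm", "body": {"commands": [[0,0.04,-0.25,0,0],[0,0.04,-0.25,0,0],[0,0,0,0,0],[0,0,0,0,0]]}}

```text
t: 69.72
tcp_pos: [0.5464, -0.3334, 0.0869]
tool_rot: [0.996, 0.079, 0.034, -0.01]
force: [-0.4, 1.0, -0.5]
finger_gap: 0.169
```

```bash
python3 f.py 2
```

```text
[ 0.5464 -0.3334  0.0869] [ 0.9963  0.0786  0.0338 -0.0102] F [-0.23  0.7   0.26] 0.07
```

{"method": "jog_arm", "body": {"commands": [[0,0.02,-0.15,0,0],[0,0.02,-0.15,0,0],[0,0,0,0,0],[0,0,0,0,0]]}}

```text
t: 70.15
tcp_pos: [0.5466, -0.3344, 0.087]
tool_rot: [0.996, 0.079, 0.033, -0.012]
force: [-1.1, 1.7, 0.6]
finger_gap: 0.172
```

```bash
python3 f.py 3
```

```text
[ 0.5466 -0.3344  0.087 ] [ 0.9963  0.0787  0.0334 -0.012 ] F [-0.43  2.26  1.62] 0.3
```

The cover is against its end stop: force rose to 2.3 N and movement stalled at −0.334. Now release, and go to the −x side of the lever with shut fingers.

{"method": "jog_arm", "body": {"commands": [[20,0,0,0,0],[35,0,0,0,0],[45,0,0,0,0],[45,0,0,1.5,0],[45,0,0,0,0],[45,0,0,3,0],[45,0,0,0,0],[45,0,0,0,0]]}}

```text
t: 70.97
tcp_pos: [0.5461, -0.3376, 0.1304]
tool_rot: [0.996, 0.079, 0.033, -0.01]
force: [-0.4, 0.4, -1.3]
finger_gap: 0.449
```

{"method": "jog_arm", "body": {"commands": [[0,0,1,4,0],[0,0,0,0,0],[0,-0.5,4,0,-0.017],[0,0,0,0,0],[0,-0.5,4,0,-0.017],[0,0,0,0,0],[0,-0.5,4,0,-0.017],[0,0,0,0,0]]}}

```text
t: 71.63
tcp_pos: [0.5318, -0.2171, 0.1669]
tool_rot: [0.998, 0.05, 0.032, -0.01]
force: [-0.4, 0.3, -1.4]
finger_gap: 0.002
```

{"method": "jog_arm", "body": {"commands": [[0,-0.5,4,0,-0.017],[0,0,0,0,0],[0,-0.5,4,0,-0.017],[0,0,0,0,0],[0,-0.5,4,0,-0.017],[0,0,0,0,0],[0,-0.5,4,0,-0.017],[0,0,0,0,0]]}}

```text
t: 72.3
tcp_pos: [0.5121, -0.0715, 0.1641]
tool_rot: [0.999, 0.018, 0.029, -0.012]
force: [-0.2, -0.5, -0.5]
finger_gap: -0.001
```

```bash
python3 q.py
python3 - <<'E'
from h import *
s=snapshot("side")
print("cover",[(round(d["score"],2),np.round(d["centre"],4).tolist()) for d in models.pinpoint(s,"cover")][:3])
E
```

```text
[ 0.5121 -0.0715  0.1641] tilt [0.058 0.025] yaw 0.035 q [-0.381  0.464  1.808  0.061  0.826  1.114] t 72.3 gap -0.0
cover [(0.87, [0.5411, -0.3362, 0.0682])]
```

{"method": "jog_arm", "body": {"commands": [[0,-0.6,4,0,-0.014],[0,0,0,0,0],[0,-0.6,4,0,-0.014],[0,0,0,0,0],[0,-0.6,4,0,-0.014],[0,0,0,0,0],[0,-0.6,4,0,-0.014],[0,0,0,0,0]]}}

```text
t: 73.07
tcp_pos: [0.4955, 0.0718, 0.1641]
tool_rot: [0.999, -0.013, 0.032, -0.009]
force: [-0.6, -0.2, 0.1]
finger_gap: -0.001
```

{"method": "jog_arm", "body": {"commands": [[0,-0.5,4,0,-0.014],[0,0,0,0,0],[0,-0.5,4,0,-0.014],[0,0,0,0,0],[0,-0.5,4,0,-0.014],[0,0,0,0,0],[0,-0.4,4,0,-0.014],[0,0,0,0,0]]}}

```text
t: 73.73
tcp_pos: [0.4784, 0.2209, 0.163]
tool_rot: [0.999, -0.039, 0.03, -0.009]
force: [0.4, 0.2, -0.4]
finger_gap: 0.004
```

{"method": "jog_arm", "body": {"commands": [[0,-0.4,4,0,-0.014],[0,0,0,0,0],[0,-0.4,4,0,-0.014],[0,0,0,0,0],[0,0,0,0,0]]}}

```text
t: 74.15
tcp_pos: [0.4708, 0.2955, 0.1619]
tool_rot: [0.998, -0.05, 0.028, -0.008]
force: [1.3, -0.7, -0.2]
finger_gap: 0.004
```

```bash
python3 q.py
```

```text
[0.4708 0.2955 0.1619] tilt [0.056 0.013] yaw -0.1 q [ 0.364  0.51   1.716 -0.011  0.859  2.041] t 74.15 gap 0.0
```

{"method": "jog_arm", "body": {"commands": [[0,-1.2,2.8,0,-0.02],[0,0,0,0,0],[0,-1.2,2.7,0,0],[0,0,0,0,0],[0,-0.2,0,-3,0],[0,0,0,0,0],[0,-0.3,0,-3,0],[0,0,0,0,0]]}}

```text
t: 74.82
tcp_pos: [0.4439, 0.3438, 0.1011]
tool_rot: [0.998, -0.059, 0.026, -0.006]
force: [-2.1, -0.1, -0.8]
finger_gap: -0.001
```

```bash
python3 q.py
```

```text
[0.4439 0.3438 0.1011] tilt [0.053 0.01 ] yaw -0.119 q [ 0.468  0.614  1.74  -0.023  0.736  2.174] t 74.8167 gap -0.0
```

{"method": "jog_arm", "body": {"commands": [[0,0,0.7,-0.8,0],[0,0,0,0,0],[0,0.8,-0.1,0,0],[0,0.8,-0.1,0,0],[0,0.8,-0.1,0,0],[0,0.8,-0.1,0,0],[0,0.8,-0.1,0,0],[0,0,0,0,0]]}}

```text
t: 75.48
tcp_pos: [0.4943, 0.345, 0.1012]
tool_rot: [0.998, -0.06, 0.031, -0.009]
force: [0.8, 0.2, -0.5]
finger_gap: -0.0
```

```bash
python3 q.py
```

```text
[0.4943 0.345  0.1012] tilt [0.064 0.014] yaw -0.121 q [ 0.431  0.651  1.643 -0.019  0.784  2.135] t 75.4833 gap -0.0
```

{"method": "jog_arm", "body": {"commands": [[0,0.5,-0.06,-0.15,0],[0,0.6,-0.07,-0.15,0],[0,0.6,-0.07,-0.15,0],[0,0.6,-0.07,-0.1,0],[0,0.6,-0.07,-0.1,0],[0,0.6,-0.07,-0.1,0],[0,0.6,-0.07,0,0],[0,0,0,0,0]]}}

```text
t: 76.15
tcp_pos: [0.5393, 0.3393, 0.0924]
tool_rot: [0.998, -0.06, 0.031, -0.009]
force: [0.6, 0.1, 0.3]
finger_gap: -0.003
```

```bash
python3 q.py; python3 f.py 2;python3 - <<'E'
from h import *
s=snapshot("side")
print([(round(d["score"],2),np.round(d["centre"],4).tolist()) for d in models.pinpoint(s,"switch_tip")][:3])
E
```

```text
[0.5393 0.3393 0.0924] tilt [0.062 0.014] yaw -0.121 q [ 0.392  0.698  1.557 -0.015  0.824  2.093] t 76.15 gap -0.0
[0.538  0.3394 0.0923] [ 0.9977 -0.06    0.03   -0.0085] F [ 0.47  0.37 -0.55] 0.3
[(0.58, [0.5606, 0.3384, 0.1038])]
```

{"method": "jog_arm", "body": {"commands": [[0,0.5,-0.06,0,0],[0,0.5,-0.06,0,0],[0,0.5,-0.06,0,0],[0,0.3,-0.04,0,0],[0,0,0,0,0]]}}

```text
t: 76.77
tcp_pos: [0.5546, 0.3371, 0.092]
tool_rot: [0.998, -0.059, 0.028, -0.008]
force: [0.0, 1.1, 0.1]
finger_gap: 0.001
```

```bash
python3 q.py; python3 f.py 2;python3 - <<'E'
from h import *
s=snapshot("side")
print([(round(d["score"],2),np.round(d["centre"],4).tolist()) for d in models.pinpoint(s,"switch_tip")][:3])
E
```

```text
[0.5546 0.3371 0.092 ] tilt [0.056 0.012] yaw -0.119 q [ 0.379  0.713  1.521 -0.013  0.851  2.076] t 76.7667 gap 0.0
[0.5544 0.3372 0.0921] [ 0.9978 -0.0592  0.028  -0.0078] F [ 0.53 -0.5   0.07] 0.3
[(0.45, [0.5745, 0.3364, 0.1006])]
```

{"method": "jog_arm", "body": {"commands": [[0,0.3,-0.04,0,0],[0,0.3,-0.04,0,0],[0,0.3,-0.04,0,0],[0,0,0,0,0]]}}

```text
t: 77.3
tcp_pos: [0.5547, 0.3369, 0.0917]
tool_rot: [0.998, -0.059, 0.019, -0.007]
force: [-0.2, -0.2, 0.1]
finger_gap: 0.0
```

```bash
python3 q.py; python3 f.py 2
```

```text
[0.5547 0.3369 0.0917] tilt [0.039 0.012] yaw -0.119 q [ 0.375  0.717  1.509 -0.004  0.875  2.068] t 77.3 gap 0.0
[0.5552 0.3368 0.0917] [ 0.998  -0.0593  0.0197 -0.007 ] F [-1.17  0.71  0.14] 0.24
```

{"method": "jog_arm", "body": {"commands": [[0,0.3,-0.04,0,0],[0,0.3,-0.04,0,0],[0,0,0,0,0]]}}

```text
t: 77.65
tcp_pos: [0.5549, 0.3368, 0.0915]
tool_rot: [0.998, -0.06, 0.013, -0.007]
force: [-0.2, 0.6, 0.0]
finger_gap: 0.002
```

```bash
python3 q.py; python3 f.py 2
```

```text
[0.5549 0.3368 0.0915] tilt [0.026 0.012] yaw -0.119 q [3.730e-01 7.210e-01 1.500e+00 1.000e-03 8.920e-01 2.062e+00] t 77.65 gap 0.0
[0.5552 0.3367 0.0914] [ 0.9981 -0.0596  0.0132 -0.0065] F [-2.72  0.44  1.47] 0.04
```

The tip no longer advances, so the lever is at its stop. Backing off and checking.

{"method": "jog_arm", "body": {"commands": [[0,-1,0.1,0,0],[0,0,0,0,0],[0,-2,0.2,0,0],[0,0,0,0,0],[0,-2,0,3,0],[0,0,0,0,0],[0,-2,0,4,0],[0,0,0,0,0]]}}

```text
t: 78.42
tcp_pos: [0.4897, 0.3378, 0.1466]
tool_rot: [0.998, -0.06, 0.011, -0.003]
force: [0.5, 0.3, -0.2]
finger_gap: -0.003
```

{"method": "jog_arm", "body": {"commands": [[0,-2,0,4,0],[0,0,0,0,0],[0,-2,0,4,0],[0,0,0,0,0]]}}

```text
t: 78.75
tcp_pos: [0.4551, 0.3366, 0.1997]
tool_rot: [0.998, -0.06, 0.0, 0.004]
force: [0.1, 0.6, 1.6]
finger_gap: -0.0
```

```bash
python3 q.py
python3 - <<'E'
from h import *
t=snapshot("top");s=snapshot("side")
for p in (t,s):
  for n in("switch_tip","cover","fuse1","wand"): print(n,[(round(d["score"],2),np.round(d["centre"],4).tolist()) for d in models.pinpoint(p,n)][:4])
b=cv2.resize(s["image"][130:340,150:390],(686,600),interpolation=cv2.INTER_CUBIC)
cv2.imwrite("pics/n.png",b[:,:,::-1])
a=mask(t,(0,170,90),(6,255,255),(140,180,180,235));b=mask(s,(0,170,90),(6,255,255),(150,260,215,335));print(a[1:],b[1:],tri(t,[a[1]],s,[b[1]]))
E
```

```text
[0.4551 0.3366 0.1997] tilt [-0.    -0.008] yaw -0.12 q [ 0.443  0.49   1.612 -0.008  1.043  2.138] t 78.75 gap -0.0
switch_tip [(0.41, [0.5806, 0.3348, 0.0933])]
cover [(0.64, [0.2356, -0.421, 0.0061]), (0.61, [0.5405, -0.3318, 0.0686])]
fuse1 [(0.59, [0.5837, 0.2418, 0.0062]), (0.46, [0.4813, 0.2593, 0.0036])]
wand [(0.78, [0.4509, 0.013, 0.0639]), (0.36, [0.527, 0.2494, 0.0039])]
switch_tip [(0.75, [0.5762, 0.3351, 0.0974]), (0.69, [0.5487, -0.3373, 0.0673]), (0.53, [0.4511, 0.0151, 0.0003]), (0.2, [0.658, 0.0153, 0.0426])]
cover [(0.73, [0.2399, -0.422, 0.0099]), (0.58, [0.5439, -0.3395, 0.065]), (0.4, [0.7644, 0.178, 0.0029])]
fuse1 [(0.8, [0.584, 0.2403, 0.008]), (0.69, [0.4823, 0.2533, 0.0076]), (0.62, [0.7609, 0.1776, 0.0025])]
wand [(0.74, [0.4485, 0.0134, 0.0633])]
(array([161.41935484, 194.4516129 ]), np.int32(31)) (array([163.85714286, 287.57142857]), np.int32(84)) (array([0.57855962, 0.33633991, 0.09950017]), np.float64(0.00426461644644801))
```

View pics/n.png

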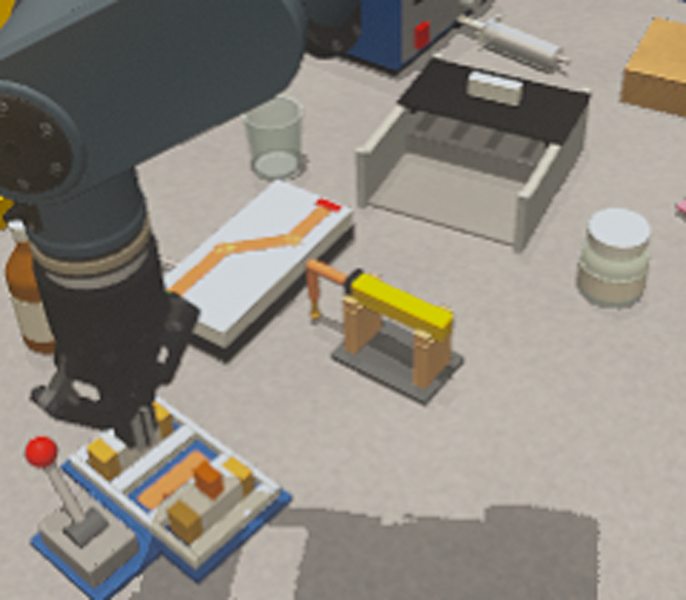

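Run:
```python
from h import *
t=snapshot("top")
print(mask(t,(0,0,150),(180,60,255),(370,188,392,218))[1:],"before [380.15 201.03] 73")
p,c,a=mask(t,(0,0,0),(180,255,70),(350,165,405,240));print(c,a,"before [377.58 202.67] 1902")
from station import workorder
print(workorder.sign_off())
```

```text
(array([380.38571429, 201.5       ]), np.int32(70)) before [380.15 201.03] 73
[377.68117462 202.79339276] 1907 before [377.58 202.67] 1902
the job is handed in; nothing more can be done
None
```

The job is done and handed in at about 79 s of the 210 s allowed; the hand-in gives no verdict.

- **Strip:** I drew the wand's tip along the copper strip from the red end to the green end at about 30 mm/s. By force and height it was pressed in about 3–6 mm; one spot on the first straight came out nearer 2.7 mm. The tip was on the strip in the pictures at the start, near the second bend and at the green end.
- **Wand:** it lies level back on its rest.
- **Fuses:** two were found, in the pockets at x = +66 and +22 mm. They now stand upright in cradles 3 and 1, and all four pockets are empty.
- **Cover:** it is slid back against its end stop. The grip bar and plate are within 0.5 pixel (under 2 mm) of where they started.
- **Switch:** I pushed the lever until it would go no further. The ball is at (0.579, 0.336, 0.100) m, about 74 mm from where it began; the full throw should be about 77 mm.

**What disagreed:**
- The tool's tilt drifted with the jog moves, to about 11° at worst. I corrected it before picking up the second fuse.
- The detectors placed the fuse in cradle 3 about 3–4 mm from my own estimate of the cradle's centre. That is within the cradle's play, and the fuse sits flat in the pictures.
- I saw no sign of the possible knock, and touched neither the bystanders nor the pink cover.

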